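# Plant the recording stage's jack leg and bring the boxed sherds onto it

## Task

Get the finds recording stage ready: wind the crank of its jack leg clockwise until the foot stands firmly on the plywood pad (you feel the crank get heavy; do not force it on from there). Then swing the latch lever of the finds box right out of the way, open the lid upright, and lay all the sherds from the box flat on the stage's deck, none on top of another. Finally shut the lid fully and swing the latch back over it, leaving the other things on the table where they are.

Things in the scene. Friction and masses are not known exactly. Their poses are not given: they have to be found in the camera images.
- deck (a point): the grey recording stage, fixed to the table left or right of the robot's midline: a base and column carrying a rimmed deck, and a jack leg at its right side (own -y). This point: centre of the deck's upper face, 80 mm above the table; own x away from the robot, y left, z up. The deck is 200 (own x) by 220 (own y) inside a rim 8 high and 6 thick
- crank_axis (a point): point on the crank's vertical axis at the height of the middle of its knob, 195 mm above the table; 190 mm to own -y of the deck's centre. The gearbox below is 62 square, its top 153 above the table
- knob_mid (a point): middle of the black crank knob, an upright cylinder 24 across and 45 high (174 to 219 mm above the table) at 50 mm from the crank axis; it spins freely on its pin, and only the crank arm (its top at 172 mm) lies below it
- crank (a joint): crank angle in rad, growing clockwise seen from above; starts at 0 to 3, can go to 30. Each rad clockwise lowers the leg by 3.5 mm (22 mm a turn). It turns with about 2 N of drag at the knob and stays where it is left; once the foot bears, the needed force grows by about 2 N per rad on top of that
- foot: round rubber foot, 64 across and 12 thick, under the leg. Origin at the middle of its sole. It is sprung on the leg: 8 N per mm that the leg is driven on after the sole touches. It is planted from 15 N on (2 mm, 0.6 rad of crank past touching) and forced above 120 N (15 mm); released above about 30 N it winds itself back to that
- pad: plywood pad 85 square, fixed under the foot; origin 20 mm below its upper face (partly inside the table: it stands 8 to 20 mm above the table, differing from start to start). The gap from foot to pad is 36 to 58 mm at the start
- findbox: grey open-topped plastic box, fixed, 212 (own x) by 372 (own y) by 70 high, walls and floor 6 thick, with a blue lid. Left or right of the midline, opposite the stage. Origin on the table under its centre; own x away from the robot, its front with the latch and the lid's bar to own -x
- lid (a joint): lid angle in rad: 0 shut, 1.57 upright, stops at 1.75. Hinged along the box's far upper edge; stiff hinge (0.5 N m), stays at any angle. The lid is 8 thick, its top 80 mm above the table when shut; the latch lever physically holds it down
- lid_bar (a point): middle of the lid's handle: a steel bar 10 thick and 80 long along the box's y, 36 mm in front of the lid's front edge in the lid's plane (open gap between bar and lid of about 31 mm); 76 mm above the table when shut, about 320 when upright, where the lid's edges stand in the way of low sideways travel. It is 250 mm from the hinge line
- lid_axis (a point): point on the lid's hinge line (which runs along the box's y), 72 mm above the table, at the middle of the box's far edge
- latch (a joint): latch lever angle in rad: 0 points straight back over the lid (latched), growing to 1.9 anticlockwise seen from above, that is out to the left (own +y) of the box's front; clear of the lid from 1.4 on; stays where it is left (about 1 N at the peg)
- latch_peg (a point): middle of the black upright peg on the lever: 18 across, from 92 to 139 mm above the table (this point at 117), 75 mm from the lever's pivot. The flat steel lever below it is 18 wide and reaches 90 mm from the pivot, lying 4 mm above the shut lid
- latch_pivot (a point): point on the latch lever's vertical pivot axis at the height of latch_peg, 22 mm in front of the lid's front edge, 65 mm left of the box's middle
- sherd0: curved pottery sherd (fired clay, 90 g) like a low arch: about 80 long (own x), 38 to 42 wide (own y), 20 high, wall 8 thick; its middle 30 mm is a level plate, the ends slope down. Origin in the middle of its length and width at half height, so 10 mm above whatever it lies flat on, either face up. All start in the closed box, hollow side down; 2 to 4 are present (absent ones read None)
- sherd1: another such sherd (see sherd0)
- sherd2: another such sherd (see sherd0)
- sherd3: another such sherd (see sherd0)
- brush: bystander: a brush lying about on the midline between stage and box
- gauge: bystander: red bar-shaped profile gauge 150 x 35 x 18, near the robot
- bowl: bystander: clay bowl 110 across beyond the work area
- bigsherd: bystander: large flat sherd on the table beyond the work area; not from the box
- greysherd: bystander: flat grey sherd 70 x 50 x 12 near the robot; not from the box

How it is judged:
On the way, in this order (a step that is already met when the one before it is completed fails the run):
1. the jack's foot is planted on its pad (over 15 N) (contact force between foot and pad above 15 N), for 0.3 s.
2. the latch lever is swung clear of the lid (over 1.4 rad) (value of joint latch above 1.4 rad), for 0.2 s.
3. the lid is open upright (over 1.3 rad) (value of joint lid above 1.3 rad), for 0.2 s.
4. all sherds lie flat on the deck (x of sherd0 in the frame of deck between -0.09 and 0.09 m and y of sherd0 in the frame of deck between -0.1 and 0.1 m and z of sherd0 in the frame of deck between 0.004 and 0.016 m and x of sherd1 in the frame of deck between -0.09 and 0.09 m and y of sherd1 in the frame of deck between -0.1 and 0.1 m and z of sherd1 in the frame of deck between 0.004 and 0.016 m and x of sherd2 in the frame of deck between -0.09 and 0.09 m and y of sherd2 in the frame of deck between -0.1 and 0.1 m and z of sherd2 in the frame of deck between 0.004 and 0.016 m and x of sherd3 in the frame of deck between -0.09 and 0.09 m and y of sherd3 in the frame of deck between -0.1 and 0.1 m and z of sherd3 in the frame of deck between 0.004 and 0.016 m), for 0.3 s.
5. the lid is shut again (under 0.05 rad) (value of joint lid below 0.05 rad), for 0.2 s.
At the end, for the whole second after the job is handed in: The foot presses on the pad with more than 15 N; the lid is shut (under 0.05 rad) and the latch lever back over it (under 0.2 rad); every sherd lies flat and at rest on the deck inside its rim, its middle 10 mm (within 6) above the deck and within 90 by 100 mm of the deck's centre (all of step 4 and contact force between foot and pad above 15 N and value of joint lid below 0.05 rad and value of joint latch below 0.2 rad and linear speed of each of sherd0, sherd1, sherd2, sherd3 below 0.02 m/s); the robot touches nothing.
It fails at once if the jack is forced: more than 120 N on the pad (contact force between foot and pad above 120 N).
It fails at once if a bystander is moved by more than 40 mm (distance of any of brush, gauge, bowl, bigsherd, greysherd from where it was at the start of the episode above 0.04 m).
Of sherd0, sherd1, sherd2, sherd3 only 2 to 4 are there at a start; the rules pass over those that are not, and their reading is None.
At some moment in a run one of sherd0, sherd1, sherd2, sherd3 may be knocked a few centimetres aside while the robot is not near it.
It also fails if it takes over 210 s, if anything falls off the work surface, if the arm or the gripper's body presses on something with over 40 N, if the wrist force passes 120 N, or if a joint passes its speed limit or range.

## Robot

A 6-joint arm with a two-finger parallel gripper is mounted at the origin on the work surface. World frame = base frame: x ahead of the robot, y to its left, z up, the work surface at z = 0. Lengths are in m, angles in rad, forces in N, time in s.
With the tool pointing down it reaches from about 0.275 to 0.825 m from the base axis. Payload 5.2 kg.
Tool frame: the origin (TCP) lies midway between the tips of the shut fingers; the grasp point (between the pads) lies 19 mm behind it (ctrl.grasp_offset is the distance from the TCP to the grasp point, in m); z points along the fingers, y is the line along which they close (so a half turn about z gives the same grasp; the last joint's range is limited). The gripper opens to 93 mm and grips with 3 to 60 N. Pads are 15 mm wide; open, the fingers measure 128 mm over their backs; the gripper's body (75 mm by 188 mm) begins 65 mm behind the grasp point.
Start: joints at [-1.408, 0.259, 1.535, -0, 1.348, -0.203], TCP at [0.197, -0.514, 0.198] pointing down, gripper open.
Joint ranges: [-3.14, 3.14], [-0.91, 2.08], [0.19, 2.58], [-1.22, 4.36], [0.22, 2.71], [-3.12, 3.12]. Speed limits (rad/s): [2.57, 2.57, 3.14, 3.14, 3.14, 3.14].

## Interface

Orientations are given as a 3x3 rotation matrix whose columns are the frame's x, y, z axes.
In Python, from cell import ctrl gives the robot as it stands. The module is installed in compiled form; this text tells all that it offers.
- The arm moves only by the shell command python3 -m inch 'ROWS' [OPENING]. ROWS is JSON, a list of rows, each an object of numbers: "tx", "ty", "tz": the shift along the world's x, y, z in mm; "roll": the turn about the world's z in degrees. A call has 1 to 8 rows; each row is the pose to reach, as a shift and turn from the pose commanded when the call began; what a row does not reach only later rows make up. A row lasts 1/8 s, in which the tool goes at most 62.5 mm and 10.7 degrees, less where a joint would pass 70% of its speed; a pose out of reach is approached as far as the arm can. A call with a gripper value outside its range is refused whole. OPENING is the opening, from -1 (shut) to 1 (fully open), so that 0 is half open, set as the call begins (- or left out, the last holds). The fingers move at their own pace and stop on an object; the grip force is fixed at half the most. Time passes only in rows, so rows that repeat a pose let the fingers close. It gives the time, the measured TCP pose, the force, the opening and the grip force at its end, in the units of the state.
- ctrl.sense(): the state, without advancing time (a new reading comes with each control period).
- ctrl.snapshot(name): name is "scene" or "top" or "wrist"; returns the picture (420x560x3 uint8, blue, green, red); there is no depth.
- ctrl.get_calibration(name): a dict with "fx", "fy", "cx", "cy" (pixels), "eye" and "attitude" of the camera in the world. Camera axes: x right, y up, looking along -z (the intrinsics and any distortion apply to the point x, -y, -z); pixel columns grow to the right and rows downward; lengths in m; the calibration is good to about 2 mm. A picture is of the moment at which its call begins: read the wrist's pose just before it. get_calibration takes no time and is no camera call; for the wrist camera it gives the pose at the moment of the call.
- ctrl.close_job(): hands the job in; it is judged then, once.
The state is a dict: "time_s": time; "joint_positions": joint angles; "joint_vel": joint speeds; "effort": joint torques, N m; "position": TCP position; "tool_rot": TCP orientation; "wrist_force": force on the tool from outside, world axes, zero at the start; "wrist_torque": the same for the moment, N m; "gripper_width": finger opening in m; "finger_force": force on a finger pad.
Only numpy, scipy, OpenCV 4.12 (cv2) and the standard library are available. Lean on these libraries where they do the work, as an engineer would, in place of code of your own. Each camera call takes 0.05 s, during which the arm holds its last target. There are 200 camera calls.

## Working session

There is one attempt and no reset: what is moved stays moved. The work goes in short steps, Python scripts to look and compute and a shell command to move; the robot and the scene stay as the last step left them, time stands still between calls to the robot, and variables do not carry over. Pictures are saved under pics/ and viewed, at most 14 in all, crops included, and the job is handed in when it is done.

```bash
mkdir -p pics; ls; python3 - <<'E'
from cell import ctrl
import cv2
s=ctrl.sense();print(s)
for n in ("top","scene"):
    c=ctrl.get_calibration(n);print(n,c)
    cv2.imwrite(f"pics/{n}0.png",ctrl.snapshot(n))
E
```

```text
pics
{'time_s': 0.0, 'joint_positions': array([-1.40778623e+00,  2.59290134e-01,  1.53608111e+00, -1.93938542e-05,
        1.34800246e+00, -2.02781522e-01]), 'joint_vel': array([ 0.00039799,  0.00065979,  0.00024862, -0.00021144,  0.00079316,
       -0.00053512]), 'effort': array([-4.79007758e-04, -4.37303531e+01, -2.83999819e+01,  7.19399261e-02,
        4.15715994e-02, -1.55799130e-04]), 'position': array([ 0.1966559 , -0.51301164,  0.19704699]), 'tool_rot': array([[ 9.33839416e-01,  3.57692397e-01, -3.07708011e-04],
       [ 3.57692367e-01, -9.33837830e-01,  1.75436455e-03],
       [ 3.40173479e-04, -1.74835957e-03, -9.99998414e-01]]), 'wrist_force': array([0.2375768 , 0.05422059, 0.17982828]), 'wrist_torque': array([-0.03044396,  0.01615258,  0.04475661]), 'finger_force': 0.0, 'gripper_width': 0.09242113283489813}
top {'fx': 410.39383869858415, 'fy': 410.39383869858415, 'cx': 280.5459276267705, 'cy': 203.58790026416807, 'eye': array([ 0.46669508, -0.03049914,  1.21157848]), 'attitude': array([[-0.01946956,  0.99393637, -0.10821937],
       [-0.99968618, -0.02105929, -0.01356634],
       [-0.0157631 ,  0.10792128,  0.99403447]])}
scene {'fx': 443.88195881626297, 'fy': 443.88195881626297, 'cx': 280.28599206597033, 'cy': 210.97968996125402, 'eye': array([ 1.16379833, -0.55107977,  0.73270678]), 'attitude': array([[ 0.65161219, -0.44561314,  0.61386519],
       [ 0.7582109 ,  0.40689449, -0.50946354],
       [-0.02275472,  0.79741194,  0.60300615]])}
```

View pics/top0.png

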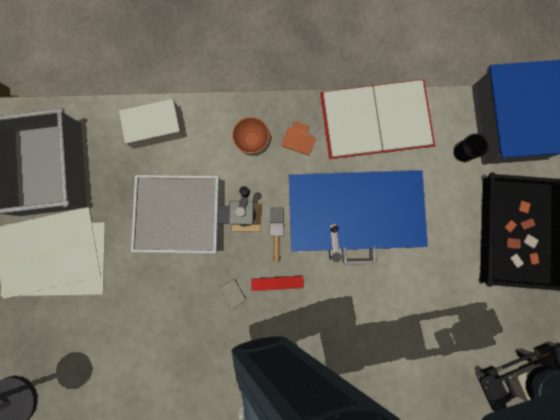

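View pics/scene0.png

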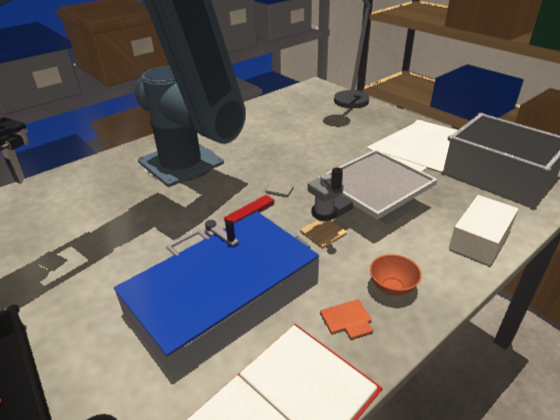

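```bash
cat >h.py <<'E'
from cell import ctrl
import numpy as np, cv2
def p2w(n,u,v,z,c=None):
    c=c or ctrl.get_calibration(n)
    d=np.array(c["attitude"])@np.array([(u-c["cx"])/c["fx"],-(v-c["cy"])/c["fy"],-1])
    e=np.array(c["eye"]); return e+d*(z-e[2])/d[2]
def w2p(n,p,c=None):
    c=c or ctrl.get_calibration(n)
    q=np.array(c["attitude"]).T@(np.array(p)-c["eye"])
    return np.array([c["cx"]-c["fx"]*q[0]/q[2],c["cy"]+c["fy"]*q[1]/q[2]])
def st():
    s=ctrl.sense(); R=s["tool_rot"]
    print("t %.2f"%s["time_s"],"pos",np.round(s["position"]*1000,1),"yaw_y %.1f"%np.degrees(np.arctan2(R[1,1],R[0,1])),"F",np.round(s["wrist_force"],1),"w %.4f ff %.1f"%(s["gripper_width"],s["finger_force"]),"q",np.round(s["joint_positions"],2))
E
python3 - <<'E'
from h import *
im=cv2.imread("pics/top0.png")
cv2.imwrite("pics/crop0.png",cv2.resize(im[155:305,125:435],None,fx=2.5,fy=2.5,interpolation=cv2.INTER_CUBIC))
for nm,u,v,z in [("d",135,176,.088),("d",218,177,.088),("d",217,252,.088),("d",132,252,.088),("lid",289,174,.08),("lid",423,171,.08),("lid",427,248,.08),("lid",292,250,.08),("knob",244,191,.219),("peg",334,229,.139),("pivot",336,257,.1),("bar",360,263,.08)]:
    print(nm,np.round(p2w("top",u,v,z),4))
E
```

```text
d [0.675  0.3894 0.088 ]
d [0.6671 0.1573 0.088 ]
d [0.46   0.1606 0.088 ]
d [0.4645 0.3936 0.088 ]
lid [ 0.6726 -0.0403  0.08  ]
lid [ 0.6727 -0.4132  0.08  ]
lid [ 0.4597 -0.4119  0.08  ]
lid [ 0.4614 -0.0439  0.08  ]
knob [0.6076 0.0718 0.219 ]
peg [ 0.5139 -0.1539  0.139 ]
pivot [ 0.4405 -0.1612  0.1   ]
bar [ 0.4226 -0.2282  0.08  ]
```

View pics/crop0.png

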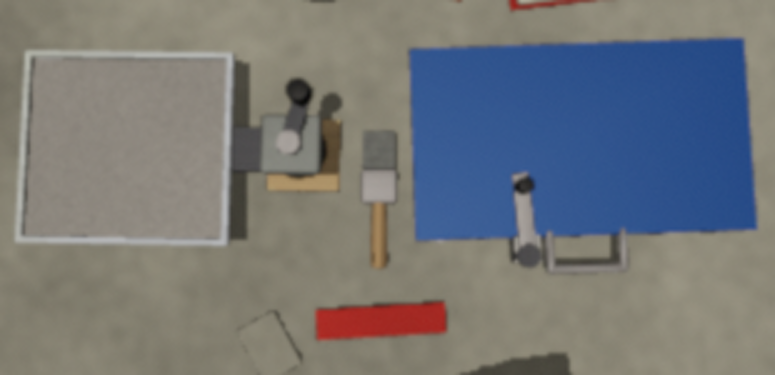

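```bash
python3 - <<'E'
from h import *
def W(cx,cy,z): return p2w("top",125+(cx+.5)/2.5-.5,155+(cy+.5)/2.5-.5,z)
def fit(model,meas):
    A=np.array(model);B=np.array(meas);a=A.mean(0);b=B.mean(0)
    U,S,Vt=np.linalg.svd((A-a).T@(B-b));R=(U@Vt).T;t=b-R@a
    print("yaw %.2f"%np.degrees(np.arctan2(R[1,0],R[0,0])),"o",t.round(4),"res mm",((B-(A@R.T+t))*1000).round(1).tolist());return R,t
dR,dt=fit([(.106,.116),(.106,-.116),(-.106,-.116),(-.106,.116)],[W(*p,.088)[:2] for p in [(27,52),(233,53),(230,244),(16,241)]])
print("axis pred",dR@[0,-.19]+dt,"meas",W(288,141,.185),"knob",W(298,91,.219))
for L in (.212,): 
  lR,lt=fit([(.106,.186),(.106,-.186),(-.106,-.186),(-.106,.186)],[W(*p,.08)[:2] for p in [(409,49),(744,39),(757,229),(415,241)]])
print("pivot pred",lR@[-.128,.065]+lt,"meas",W(528,255,.1),"peg",W(524,185,.139),"pegpred",lR@[-.053,.065]+lt)
print("bar pred",lR@[-.142,0]+lt,"bar",W(549,270,.081),W(627,267,.081))
E
```

```text
yaw -1.69 o [0.5682 0.2758] res mm [[-1.1, -0.6], [-0.6, 0.8], [0.4, -1.5], [1.3, 1.3]]
axis pred [0.56257235 0.08588281] meas [0.56162008 0.08611257 0.185     ] knob [0.60735604 0.0720271  0.219     ]
yaw 0.65 o [ 0.5673 -0.2259] res mm [[0.6, 0.4], [-0.7, -0.7], [0.8, -0.5], [-0.7, 0.8]]
pivot pred [ 0.43856019 -0.16233146] meas [ 0.44134181 -0.16095147  0.1       ] peg [ 0.51467056 -0.15467444  0.139     ] pegpred [ 0.51355543 -0.16148671]
bar pred [ 0.42529319 -0.22748502] bar [ 0.424278   -0.18544679  0.081     ] [ 0.42590676 -0.27020999  0.081     ]
```

```bash
python3 -m inch '[{"tz":30},{"tx":50,"ty":50,"tz":60},{"tx":85,"ty":105,"tz":60},{"tx":125,"ty":155,"tz":60},{"tx":160,"ty":205,"tz":60},{"tx":195,"ty":255,"tz":60},{"tx":230,"ty":305,"tz":60},{"tx":265,"ty":355,"tz":60}]' 0.3; python3 -m inch '[{"tx":35,"ty":50},{"tx":70,"ty":100},{"tx":105,"ty":150},{"tx":140,"ty":200},{"tx":147,"ty":229},{"tx":147,"ty":229},{"tx":147,"ty":229}]' ; python3 -c "
from h import *
st()
c=ctrl.get_calibration('wrist');im=ctrl.snapshot('wrist');cv2.imwrite('pics/w1.png',im)
print(c,w2p('wrist',[.61,.071,.219],c))"
```

```text
t 0.10 pos [ 196.7 -513.1  197.1] yaw_y -69.0 F [ 0.7 -0.   0.8] w 0.0932 ff 0.0 q [-1.41  0.26  1.54  0.    1.35 -0.2 ]
{'fx': 291.39005052624935, 'fy': 291.39005052624935, 'cx': 280.1105419201008, 'cy': 210.91814353400625, 'eye': array([ 0.27253607, -0.48309155,  0.38451986]), 'attitude': array([[ 0.35801218,  0.89420719,  0.26873926],
       [-0.9337134 ,  0.34365148,  0.10041386],
       [-0.00256185, -0.28687484,  0.95796465]])} [ -9154.83598561 -12642.85468131]schema error: expected keys tx, ty, tz, roll
schema error: expected keys tx, ty, tz, roll
```

```bash
python3 -m inch '[{"tx":0,"ty":0,"tz":30,"roll":0},{"tx":50,"ty":50,"tz":60,"roll":0},{"tx":85,"ty":100,"tz":60,"roll":0},{"tx":120,"ty":150,"tz":60,"roll":0},{"tx":155,"ty":200,"tz":60,"roll":0},{"tx":190,"ty":250,"tz":60,"roll":0},{"tx":225,"ty":300,"tz":60,"roll":0},{"tx":260,"ty":350,"tz":60,"roll":0}]' 0.3; python3 -m inch '[{"tx":35,"ty":50,"tz":0,"roll":0},{"tx":70,"ty":100,"tz":0,"roll":0},{"tx":105,"ty":150,"tz":0,"roll":0},{"tx":140,"ty":200,"tz":0,"roll":0},{"tx":153,"ty":235,"tz":0,"roll":0},{"tx":153,"ty":235,"tz":0,"roll":0},{"tx":153,"ty":235,"tz":0,"roll":0}]' ; python3 -c "
from h import *
st()
c=ctrl.get_calibration('wrist');im=ctrl.snapshot('wrist');cv2.imwrite('pics/w1.png',im)
print(w2p('wrist',[.61,.071,.219],c))"
```

```text
time_s: 1.15
position: [0.455, -0.1654, 0.2578]
tool_rot: [[0.934, 0.358, 0.0], [0.358, -0.934, -0.0], [0.0, 0.0, -1.0]]
wrist_force: [0.4, -1.0, -0.4]
gripper_width: 0.0604
finger_force: 0.0
time_s: 2.02
position: [0.6068, 0.0674, 0.2574]
tool_rot: [[0.934, 0.358, -0.001], [0.358, -0.934, -0.001], [-0.001, 0.0, -1.0]]
wrist_force: [-0.2, 0.1, -0.5]
gripper_width: 0.0605
finger_force: 0.0
t 2.02 pos [606.8  67.4 257.4] yaw_y -69.0 F [-0.2  0.1 -0.5] w 0.0605 ff 0.0 q [-0.07  0.34  1.28 -0.    1.52  1.13]
[279.04791227 222.20226078]
```

View pics/w1.png

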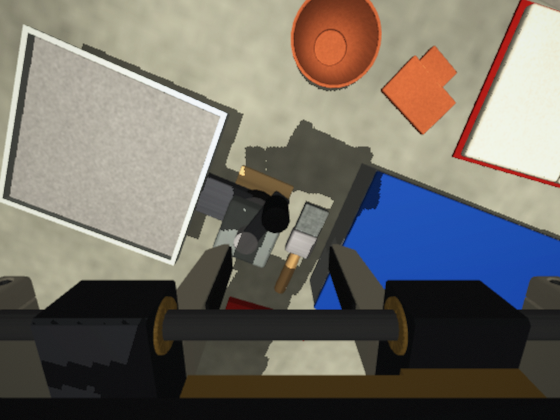

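```bash
python3 -m inch '[{"tx":1,"ty":2,"tz":-20,"roll":0},{"tx":1,"ty":2,"tz":-45,"roll":0},{"tx":1,"ty":2,"tz":-65,"roll":0},{"tx":1,"ty":2,"tz":-75,"roll":0},{"tx":1,"ty":2,"tz":-75,"roll":0},{"tx":1,"ty":2,"tz":-75,"roll":0}]'; python3 -m inch '[{"tx":0,"ty":0,"tz":0,"roll":0},{"tx":0,"ty":0,"tz":0,"roll":0},{"tx":0,"ty":0,"tz":0,"roll":0},{"tx":0,"ty":0,"tz":0,"roll":0}]' -1
```

```text
time_s: 2.82
position: [0.6088, 0.0694, 0.1839]
tool_rot: [[0.934, 0.357, 0.002], [0.357, -0.934, -0.0], [0.002, 0.001, -1.0]]
wrist_force: [-0.1, -0.0, -0.5]
gripper_width: 0.0603
finger_force: 0.0
time_s: 3.32
position: [0.6081, 0.0702, 0.1829]
tool_rot: [[0.934, 0.358, -0.0], [0.358, -0.934, 0.001], [-0.0, -0.001, -1.0]]
wrist_force: [-0.9, 2.6, 0.7]
gripper_width: 0.0252
finger_force: 1.3
```

```bash
python3 -m inch '[{"tx":-12,"ty":-19,"tz":0,"roll":0},{"tx":-34,"ty":-32,"tz":0,"roll":0},{"tx":-60,"ty":-32,"tz":0,"roll":0},{"tx":-83,"ty":-19,"tz":0,"roll":0},{"tx":-83,"ty":-19,"tz":0,"roll":0}]'; python3 -c "
from h import *
st()"
```

```text
time_s: 3.95
position: [0.5244, 0.0528, 0.1829]
tool_rot: [[0.934, 0.358, 0.002], [0.358, -0.934, 0.003], [0.003, -0.003, -1.0]]
wrist_force: [2.8, 5.4, -2.9]
gripper_width: 0.023
finger_force: 30.0
t 3.95 pos [524.4  52.8 182.9] yaw_y -69.0 F [ 2.8  5.4 -2.9] w 0.0230 ff 30.0 q [-0.11  0.23  1.61  0.    1.3   1.09]
```

```bash
python3 -m inch '[{"tx":-12,"ty":22,"tz":0,"roll":0},{"tx":-12,"ty":48,"tz":0,"roll":0},{"tx":0,"ty":71,"tz":0,"roll":0},{"tx":22,"ty":84,"tz":0,"roll":0},{"tx":48,"ty":84,"tz":0,"roll":0},{"tx":71,"ty":71,"tz":0,"roll":0},{"tx":84,"ty":48,"tz":0,"roll":0},{"tx":84,"ty":22,"tz":0,"roll":0}]'; python3 -c "
from h import *
st()"
```

```text
time_s: 4.95
position: [0.6092, 0.0727, 0.1827]
tool_rot: [[0.934, 0.358, -0.001], [0.358, -0.934, 0.001], [-0.0, -0.002, -1.0]]
wrist_force: [-8.6, 5.4, 4.3]
gripper_width: 0.0233
finger_force: 30.0
t 4.95 pos [609.2  72.7 182.7] yaw_y -69.0 F [-8.6  5.4  4.3] w 0.0233 ff 30.0 q [-0.06  0.38  1.4   0.    1.36  1.14]
```

```bash
python3 -m inch '[{"tx":-14,"ty":-22,"tz":0,"roll":0},{"tx":-36,"ty":-34,"tz":0,"roll":0},{"tx":-62,"ty":-34,"tz":0,"roll":0},{"tx":-84,"ty":-21,"tz":0,"roll":0},{"tx":-96,"ty":1,"tz":0,"roll":0},{"tx":-96,"ty":26,"tz":0,"roll":0},{"tx":-84,"ty":48,"tz":0,"roll":0},{"tx":-62,"ty":61,"tz":0,"roll":0}]'; python3 -m inch '[{"tx":0,"ty":0,"tz":0,"roll":0}]';  python3 -c "
from h import *
st()
cv2.imwrite('pics/s2.png',cv2.resize(ctrl.snapshot('scene')[140:280,240:440],None,fx=4,fy=4))"
```

```text
time_s: 5.95
position: [0.5449, 0.1349, 0.1829]
tool_rot: [[0.934, 0.358, -0.004], [0.358, -0.934, 0.001], [-0.003, -0.002, -1.0]]
wrist_force: [-0.7, -3.2, 0.0]
gripper_width: 0.0234
finger_force: 30.0
time_s: 6.08
position: [0.5479, 0.1354, 0.183]
tool_rot: [[0.933, 0.359, 0.001], [0.359, -0.933, 0.003], [0.002, -0.002, -1.0]]
wrist_force: [0.4, 7.3, 1.1]
gripper_width: 0.0233
finger_force: 30.0
t 6.08 pos [547.9 135.4 183. ] yaw_y -69.0 F [0.4 7.3 1.1] w 0.0233 ff 30.0 q [0.04 0.29 1.52 0.   1.32 1.25]
```

View pics/s2.png

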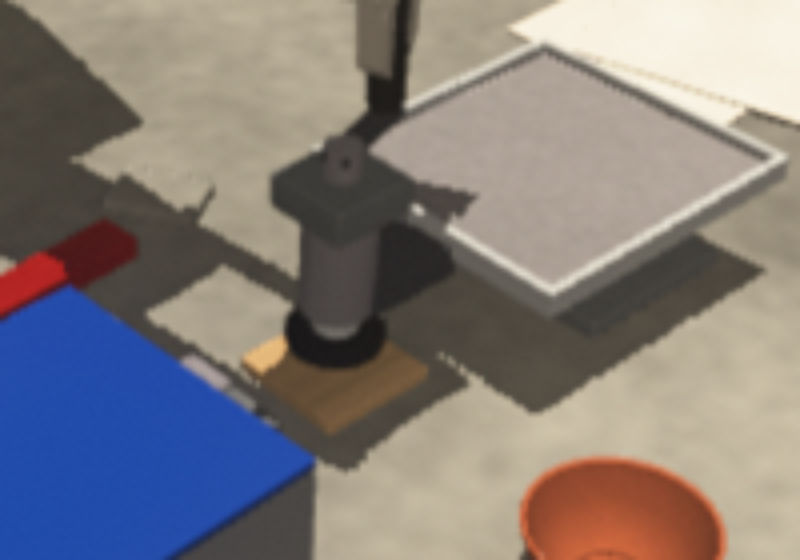

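```bash
python3 -m inch '[{"tx":13,"ty":2,"tz":0,"roll":0},{"tx":26,"ty":0,"tz":0,"roll":0},{"tx":38,"ty":-5,"tz":0,"roll":0},{"tx":48,"ty":-13,"tz":0,"roll":0}]' | grep -E "posi|wrist"; python3 -m inch '[{"tx":8,"ty":-10,"tz":0,"roll":0},{"tx":13,"ty":-22,"tz":0,"roll":0},{"tx":15,"ty":-35,"tz":0,"roll":0},{"tx":13,"ty":-48,"tz":0,"roll":0}]'| grep -E "posi|wrist"; python3 -c "
from h import *
st()"
```

```text
position: [0.5961, 0.1223, 0.1831]
wrist_force: [3.5, 6.6, -1.3]
position: [0.6083, 0.0716, 0.183]
wrist_force: [0.5, 1.9, 0.5]
t 7.12 pos [608.3  71.6 183. ] yaw_y -69.1 F [0.5 1.9 0.5] w 0.0234 ff 30.0 q [-0.06  0.38  1.4  -0.    1.36  1.14]
```

```bash
python3 -m inch '[{"tx":-5,"ty":-12,"tz":0,"roll":0},{"tx":-13,"ty":-22,"tz":0,"roll":0},{"tx":-23,"ty":-30,"tz":0,"roll":0},{"tx":-35,"ty":-35,"tz":0,"roll":0}]' | grep -E "posi|wrist"; python3 -m inch '[{"tx":-13,"ty":-2,"tz":0,"roll":0},{"tx":-26,"ty":0,"tz":0,"roll":0},{"tx":-38,"ty":5,"tz":0,"roll":0},{"tx":-48,"ty":13,"tz":0,"roll":0}]'| grep -E "posi|wrist"; python3 -c "
from h import *
st();im=ctrl.snapshot('scene')
cv2.imwrite('pics/s3.png',cv2.resize(im[190:250,290:360],None,fx=8,fy=8))"
```

```text
position: [0.572, 0.0383, 0.1828]
wrist_force: [-0.4, 8.0, 2.0]
position: [0.5257, 0.0513, 0.1829]
wrist_force: [7.6, 4.8, -3.7]
t 8.12 pos [525.7  51.3 182.9] yaw_y -69.0 F [ 7.6  4.8 -3.7] w 0.0236 ff 30.0 q [-0.11  0.23  1.61  0.    1.3   1.09]
```

View pics/s3.png

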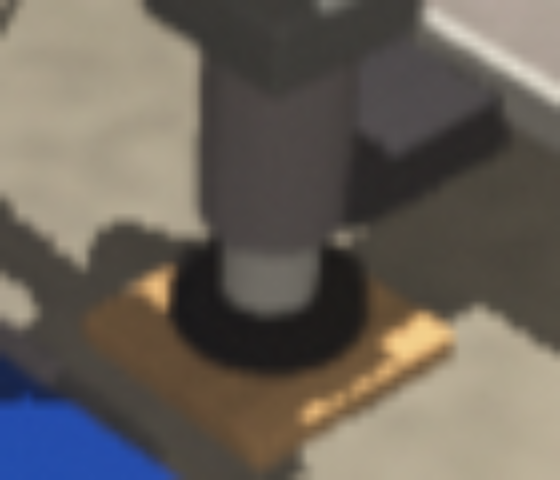

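```bash
python3 -m inch '[{"tx":-8,"ty":10,"tz":0,"roll":0},{"tx":-13,"ty":22,"tz":0,"roll":0}]' | grep -E "posi|wrist"; python3 -m inch '[{"tx":-2,"ty":13,"tz":0,"roll":0},{"tx":0,"ty":26,"tz":0,"roll":0}]'| grep -E "posi|wrist";
```

```text
position: [0.5129, 0.0722, 0.1829]
wrist_force: [7.6, 0.1, -4.4]
position: [0.5119, 0.0982, 0.1829]
wrist_force: [3.8, -1.3, -1.2]
```

```bash
python3 -m inch '[{"tx":0,"ty":0,"tz":0,"roll":0},{"tx":0,"ty":0,"tz":0,"roll":0}]' | grep -E "posi|wrist"
```

```text
position: [0.5122, 0.0993, 0.1829]
wrist_force: [1.9, 2.5, 0.0]
```

```bash
python3 -m inch '[{"tx":5,"ty":12,"tz":0,"roll":0},{"tx":13,"ty":22,"tz":0,"roll":0}]' | grep -E "posi|wrist"; python3 -m inch '[{"tx":10,"ty":8,"tz":0,"roll":0},{"tx":22,"ty":13,"tz":0,"roll":0}]'| grep -E "posi|wrist";python3 -m inch '[{"tx":0,"ty":0,"tz":0,"roll":0},{"tx":0,"ty":0,"tz":0,"roll":0}]' | grep -E "posi|wrist"
```

```text
position: [0.5242, 0.1214, 0.1829]
wrist_force: [-3.5, -1.0, 3.7]
position: [0.547, 0.1354, 0.1828]
wrist_force: [-5.2, 0.4, 5.0]
position: [0.548, 0.1355, 0.1829]
wrist_force: [-1.0, 5.3, 3.3]
```

```bash
python3 -m inch '[{"tx":13,"ty":2,"tz":0,"roll":0},{"tx":26,"ty":0,"tz":0,"roll":0}]' | grep -E "posi|wrist";python3 -m inch '[{"tx":0,"ty":0,"tz":0,"roll":0}]' | grep -E "posi|wrist"
python3 -c "
from h import *
im=ctrl.snapshot('scene')
cv2.imwrite('pics/s4.png',cv2.resize(im[190:250,290:360],None,fx=8,fy=8))"
```

```text
position: [0.5727, 0.1358, 0.1829]
wrist_force: [-3.0, 4.7, 4.2]
position: [0.5745, 0.1353, 0.183]
wrist_force: [-0.1, 6.1, 0.9]
```

View pics/s4.png

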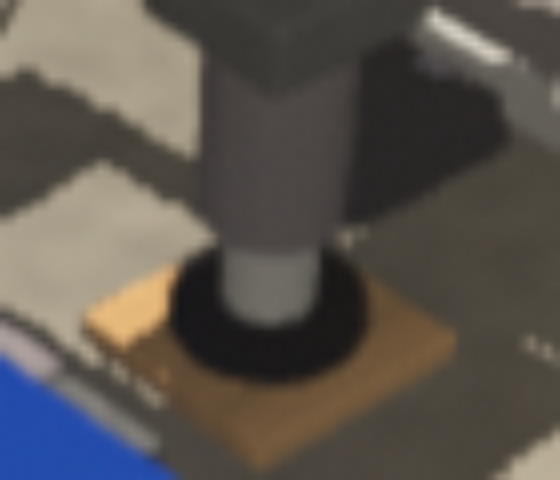

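```bash
python3 -m inch '[{"tx":12,"ty":-5,"tz":0,"roll":0},{"tx":22,"ty":-13,"tz":0,"roll":0}]' | grep -E "posi|wrist";python3 -m inch '[{"tx":0,"ty":0,"tz":0,"roll":0},{"tx":0,"ty":0,"tz":0,"roll":0}]' | grep -E "posi|wrist"
python3 -c "
from h import *
im=ctrl.snapshot('scene')
a=cv2.imread('pics/s3.png');b=cv2.imread('pics/s4.png')
c=cv2.resize(im[190:250,290:360],None,fx=8,fy=8)
for i in(a,b,c): print(i[340:420:4,270].sum(1))"
```

```text
position: [0.5956, 0.1232, 0.1829]
wrist_force: [-1.6, 7.3, 3.1]
position: [0.5968, 0.1219, 0.183]
wrist_force: [2.3, 4.9, 0.6]
[ 85  84  83  83  83  83  87 104 124 158 192 212 230 236 241 245 247 247
 250 250]
[ 74  75  75  77  78  78  78  77  77  89 104 146 186 214 237 240 244 245
 248 251]
[ 69  74  77  75  75  73  73  72  74  86 102 143 183 212 238 240 243 245
 247 249]
```

```bash
python3 -m inch '[{"tx":0,"ty":0,"tz":0,"roll":0},{"tx":0,"ty":0,"tz":0,"roll":0},{"tx":0,"ty":0,"tz":0,"roll":0},{"tx":0,"ty":0,"tz":0,"roll":0},{"tx":0,"ty":0,"tz":30,"roll":0},{"tx":0,"ty":0,"tz":65,"roll":0}]' 0.4; python3 -m inch '[{"tx":-15,"ty":-50,"tz":0,"roll":0},{"tx":-30,"ty":-100,"tz":0,"roll":0},{"tx":-45,"ty":-150,"tz":0,"roll":0},{"tx":-60,"ty":-200,"tz":0,"roll":0},{"tx":-75,"ty":-250,"tz":0,"roll":0},{"tx":-82,"ty":-278,"tz":-20,"roll":0},{"tx":-82,"ty":-278,"tz":-50,"roll":0},{"tx":-82,"ty":-278,"tz":-50,"roll":0}]' ; python3 -c "
from h import *
c=ctrl.get_calibration('wrist');im=ctrl.snapshot('wrist');cv2.imwrite('pics/w2.png',im);st()
print(w2p('wrist',[.515,-.156,.139],c),w2p('wrist',[.515,-.156,.092],c))"
```

```text
time_s: 11.4
position: [0.5948, 0.1203, 0.2476]
tool_rot: [[0.934, 0.357, -0.002], [0.357, -0.934, -0.001], [-0.002, 0.0, -1.0]]
wrist_force: [0.2, 0.1, 0.3]
gripper_width: 0.0646
finger_force: 0.0
time_s: 12.4
position: [0.5115, -0.1572, 0.1958]
tool_rot: [[0.934, 0.356, -0.005], [0.356, -0.934, 0.002], [-0.004, -0.003, -1.0]]
wrist_force: [0.2, -0.4, -0.1]
gripper_width: 0.0651
finger_force: 0.0
t 12.45 pos [ 512.6 -157.3  197.4] yaw_y -69.1 F [ 0.5  0.4 -0.3] w 0.0651 ff 0.0 q [-0.51  0.24  1.57 -0.    1.34  0.7 ]
[282.046738   215.80583504] [281.95950516 201.86250216]
```

View pics/w2.png

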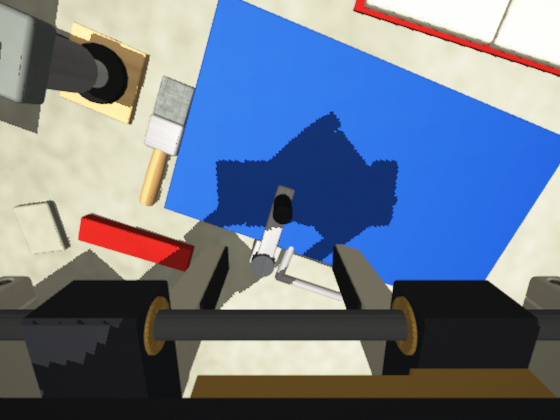

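```bash
python3 -m inch '[{"tx":2,"ty":1,"tz":-40,"roll":0},{"tx":2,"ty":1,"tz":-75,"roll":0},{"tx":2,"ty":1,"tz":-97,"roll":0},{"tx":2,"ty":1,"tz":-97,"roll":0}]'; python3 -m inch '[{"tx":0,"ty":0,"tz":0,"roll":0},{"tx":0,"ty":0,"tz":0,"roll":0},{"tx":0,"ty":0,"tz":0,"roll":0},{"tx":0,"ty":0,"tz":0,"roll":0},{"tx":0,"ty":0,"tz":0,"roll":0},{"tx":0,"ty":0,"tz":0,"roll":0}]' -1
```

```text
time_s: 12.95
position: [0.5151, -0.1556, 0.1007]
tool_rot: [[0.933, 0.359, -0.001], [0.359, -0.933, 0.001], [-0.001, -0.001, -1.0]]
wrist_force: [0.3, 0.3, 0.3]
gripper_width: 0.0653
finger_force: 0.0
time_s: 13.7
position: [0.5155, -0.1564, 0.101]
tool_rot: [[0.934, 0.358, 0.001], [0.358, -0.934, -0.0], [0.0, 0.0, -1.0]]
wrist_force: [1.0, -0.7, 0.6]
gripper_width: 0.0169
finger_force: 30.0
```

```bash
python3 -m inch '[{"tx":-2,"ty":13,"tz":0,"roll":10},{"tx":-6,"ty":25,"tz":0,"roll":20},{"tx":-13,"ty":37,"tz":0,"roll":30},{"tx":-21,"ty":47,"tz":0,"roll":40}]'; python3 -m inch '[{"tx":-10,"ty":8,"tz":0,"roll":10},{"tx":-21,"ty":15,"tz":0,"roll":20},{"tx":-33,"ty":20,"tz":0,"roll":30},{"tx":-46,"ty":22,"tz":0,"roll":40},{"tx":-59,"ty":22,"tz":0,"roll":50},{"tx":-67,"ty":21,"tz":0,"roll":56},{"tx":-67,"ty":21,"tz":0,"roll":56}]'; python3 -c "
from h import *
st()"
```

```text
time_s: 14.2
position: [0.4937, -0.1093, 0.1009]
tool_rot: [[0.48, 0.877, -0.001], [0.877, -0.48, -0.001], [-0.001, -0.0, -1.0]]
wrist_force: [-3.1, -4.4, 1.7]
gripper_width: 0.0169
finger_force: 30.0
time_s: 15.08
position: [0.4265, -0.0883, 0.1009]
tool_rot: [[-0.452, 0.892, -0.001], [0.892, 0.452, -0.0], [0.0, -0.001, -1.0]]
wrist_force: [-3.2, -1.2, 1.5]
gripper_width: 0.0174
finger_force: 30.0
t 15.07 pos [426.5 -88.3 100.9] yaw_y 26.9 F [-3.2 -1.2  1.5] w 0.0174 ff 30.0 q [-0.46  0.15  1.93 -0.    1.06 -0.93]
```

```bash
python3 -m inch '[{"tx":0,"ty":0,"tz":0,"roll":0},{"tx":0,"ty":0,"tz":0,"roll":0},{"tx":0,"ty":0,"tz":0,"roll":0},{"tx":0,"ty":0,"tz":40,"roll":0},{"tx":0,"ty":0,"tz":75,"roll":0}]' 0 | grep -E "time|posi|width"; python3 -m inch '[{"tx":0,"ty":-40,"tz":0,"roll":-9},{"tx":0,"ty":-90,"tz":0,"roll":-18},{"tx":0,"ty":-125,"tz":0,"roll":-26},{"tx":-2,"ty":-139,"tz":-20,"roll":-26},{"tx":-2,"ty":-139,"tz":-50,"roll":-26},{"tx":-2,"ty":-139,"tz":-50,"roll":-26}]' -0.4; python3 -c "
from h import *
c=ctrl.get_calibration('wrist');im=ctrl.snapshot('wrist');cv2.imwrite('pics/w3.png',im);st()
print(w2p('wrist',[.4253,-.2277,.081],c))"
```

```text
time_s: 15.7
position: [0.4273, -0.088, 0.1767]
gripper_width: 0.0464
time_s: 16.45
position: [0.4238, -0.2261, 0.1239]
tool_rot: [[-0.016, 1.0, -0.004], [1.0, 0.016, 0.004], [0.004, -0.004, -1.0]]
wrist_force: [-0.4, -0.8, -0.2]
gripper_width: 0.0276
finger_force: 0.0
t 16.50 pos [ 424.8 -226.7  125.3] yaw_y 0.9 F [ 0.9 -0.3  1.1] w 0.0283 ff 0.0 q [-0.72  0.2   1.8   0.    1.14 -0.74]
[280.86247709 227.68332042]
```

View pics/w3.png

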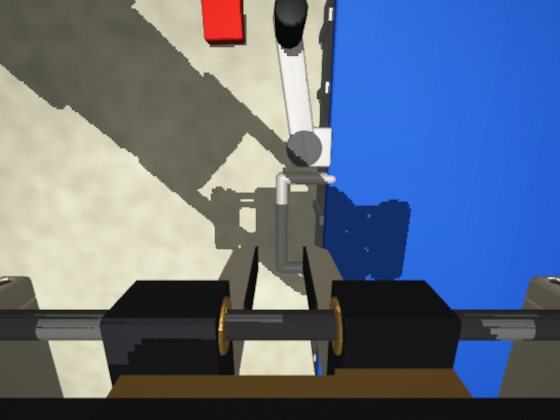

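```bash
python3 -m inch '[{"tx":0,"ty":0,"tz":-30,"roll":0},{"tx":0,"ty":0,"tz":-63,"roll":0},{"tx":0,"ty":0,"tz":-63,"roll":0}]'; python3 -m inch '[{"tx":0,"ty":0,"tz":0,"roll":0},{"tx":0,"ty":0,"tz":0,"roll":0},{"tx":0,"ty":0,"tz":0,"roll":0},{"tx":0,"ty":0,"tz":0,"roll":0}]' -1
```

```text
time_s: 16.88
position: [0.4246, -0.2262, 0.0623]
tool_rot: [[-0.017, 1.0, -0.002], [1.0, 0.017, 0.002], [0.002, -0.002, -1.0]]
wrist_force: [-0.0, 0.9, 0.8]
gripper_width: 0.0278
finger_force: 0.0
time_s: 17.38
position: [0.4255, -0.2274, 0.0634]
tool_rot: [[-0.017, 1.0, 0.001], [1.0, 0.017, -0.001], [-0.001, 0.001, -1.0]]
wrist_force: [-0.2, -0.8, 0.4]
gripper_width: 0.0005
finger_force: 0.0
```

```bash
python3 -c "
from h import *
c=ctrl.get_calibration('wrist');im=ctrl.snapshot('wrist');st()
print(w2p('wrist',[.4253,-.2277,.081],c))
a=ctrl.snapshot('top')[200:300,280:440]
a=cv2.resize(a,(800,500),interpolation=cv2.INTER_CUBIC)
cv2.imwrite('pics/m4.png',np.vstack([cv2.resize(im,(400,300)),cv2.resize(a,(400,250))]))"
```

```text
t 17.43 pos [ 425.4 -227.3   63.2] yaw_y 1.0 F [-0.7  0.4  0.3] w 0.0003 ff 0.0 q [-0.72  0.28  1.88 -0.    0.99 -0.74]
[278.20138221 257.85158197]
```

View pics/m4.png

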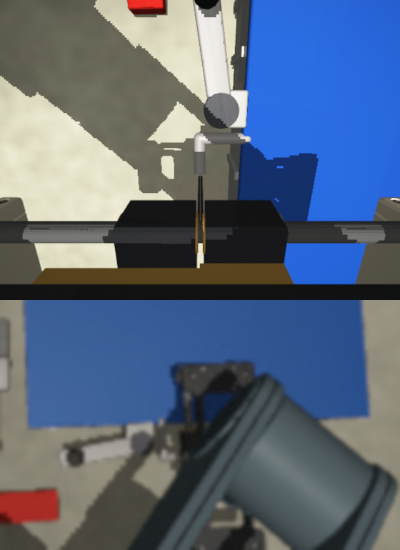

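```bash
python3 -m inch '[{"tx":0,"ty":0,"tz":0,"roll":0},{"tx":0,"ty":0,"tz":0,"roll":0},{"tx":0,"ty":0,"tz":0,"roll":0},{"tx":0,"ty":0,"tz":0,"roll":0}]' -0.4;  python3 -c "
from h import *
c=ctrl.get_calibration('wrist');im=ctrl.snapshot('wrist');st()
print(w2p('wrist',[.4253,-.2277,.076],c),w2p('wrist',ctrl.sense()['position'],c),w2p('wrist',[.4253,-.19,.076],c))
cv2.imwrite('pics/w5.png',cv2.resize(im[160:340,180:400],(733,600)))"
```

```text
time_s: 17.98
position: [0.4252, -0.2272, 0.0628]
tool_rot: [[-0.017, 1.0, -0.0], [1.0, 0.017, 0.0], [0.0, -0.0, -1.0]]
wrist_force: [0.1, -0.4, -0.2]
gripper_width: 0.0277
finger_force: 0.0
t 18.02 pos [ 425.2 -227.2   62.8] yaw_y 1.0 F [-0.   0.9 -0.4] w 0.0276 ff 0.0 q [-0.72  0.28  1.88 -0.    0.99 -0.74]
[278.62581219 255.16304458] [278.62680337 246.3302897 ] [279.58025915 199.22817934]
```

View pics/w5.png

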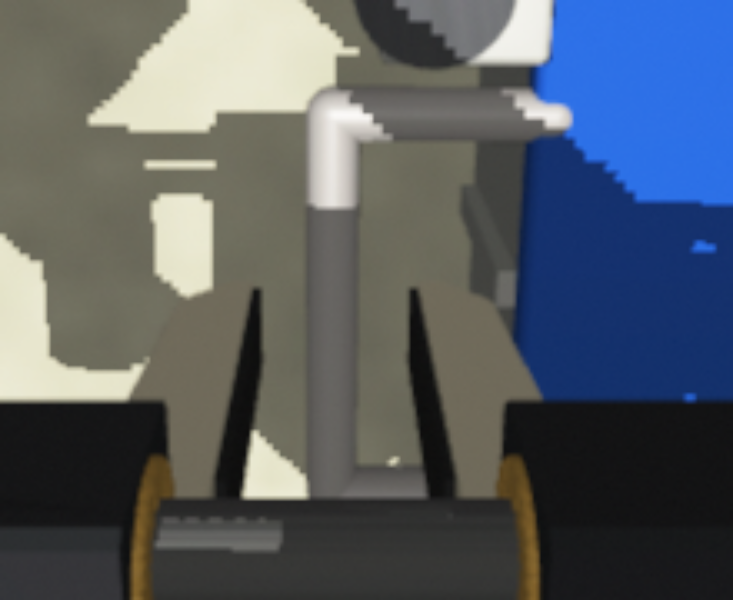

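```bash
python3 -m inch '[{"tx":0,"ty":0,"tz":-7,"roll":0},{"tx":0,"ty":0,"tz":-7,"roll":0},{"tx":0,"ty":0,"tz":-7,"roll":0}]' >/dev/null; python3 -m inch '[{"tx":0,"ty":0,"tz":0,"roll":0},{"tx":0,"ty":0,"tz":0,"roll":0}]' -1;python3 -m inch '[{"tx":0,"ty":0,"tz":0,"roll":0},{"tx":0,"ty":0,"tz":0,"roll":0}]' -1
```

```text
time_s: 18.65
position: [0.4253, -0.2273, 0.056]
tool_rot: [[-0.017, 1.0, 0.0], [1.0, 0.017, -0.0], [-0.0, 0.0, -1.0]]
wrist_force: [-0.3, 0.0, 0.2]
gripper_width: 0.0125
finger_force: 0.0
time_s: 18.9
position: [0.4247, -0.2272, 0.0559]
tool_rot: [[-0.017, 1.0, -0.001], [1.0, 0.017, -0.0], [-0.0, -0.001, -1.0]]
wrist_force: [-2.3, -0.5, 3.2]
gripper_width: 0.0082
finger_force: 30.0
```

```bash
python3 -m inch '[{"tx":1,"ty":0,"tz":25,"roll":0},{"tx":8,"ty":0,"tz":61,"roll":0},{"tx":20,"ty":0,"tz":97,"roll":0},{"tx":37,"ty":0,"tz":130,"roll":0},{"tx":37,"ty":0,"tz":130,"roll":0}]'
```

```text
time_s: 19.52
position: [0.4649, -0.2283, 0.1885]
tool_rot: [[-0.017, 1.0, 0.006], [1.0, 0.017, -0.004], [-0.004, 0.006, -1.0]]
wrist_force: [-0.6, -1.0, -0.1]
gripper_width: 0.0004
finger_force: 0.0
```

```bash
cat >>h.py <<'E'
LO=np.array([.5673,-.2259]);a=np.radians(.65);LR=np.array([[np.cos(a),-np.sin(a)],[np.sin(a),np.cos(a)]])
def lidpt(r,y,n,th): # r from hinge toward front, y, n above plane
    x=.106-(r*np.cos(th)+n*np.sin(th)); z=.072+r*np.sin(th)+n*np.cos(th) if False else .072+r*np.sin(th)+n*np.cos(th)
    x=.106-r*np.cos(th)+n*np.sin(th)
    w=LR@[x,y]+LO; return np.array([w[0],w[1],z])
def lidang(names=("scene","top")):
    for n in names:
        c=ctrl.get_calibration(n);im=ctrl.snapshot(n).astype(int)
        m=((im[...,0]>im[...,2]*1.8)&(im[...,0]>im[...,1]*1.5)&(im[...,0]>50))
        roi=np.zeros(m.shape,bool)
        roi[100:420,110:420]=True if n=="scene" else False
        if n=="top": roi[60:300,270:450]=True
        m&=roi; best=[]
        for th in np.arange(0,1.76,.02):
            pm=np.zeros(m.shape,np.uint8)
            P=np.array([w2p(n,lidpt(r,y,k,th),c) for k in(0,8e-3) for r,y in((0,.186),(0,-.186),(.212,-.186),(.212,.186))])
            cv2.fillConvexPoly(pm,cv2.convexHull(P.round().astype(np.int32)),1)
            pm=pm.astype(bool)&roi
            best.append(((m&pm).sum()/(m|pm).sum(),round(th,2)))
        print(n,sorted(best)[-3:])
E
python3 -c "
from h import *
lidang()"
```

```text
scene [(np.float64(0.9601443241742992), np.float64(0.36)), (np.float64(0.9697122665320546), np.float64(0.34)), (np.float64(0.9720263944503976), np.float64(0.32))]
top [(np.float64(0.7293794186959938), np.float64(0.44)), (np.float64(0.7312487823884668), np.float64(0.4)), (np.float64(0.7334312285854137), np.float64(0.42))]
```

```bash
python3 -m inch '[{"tx":-20,"ty":0,"tz":25,"roll":0},{"tx":-70,"ty":0,"tz":25,"roll":0},{"tx":-70,"ty":0,"tz":-25,"roll":0},{"tx":-70,"ty":0,"tz":-72,"roll":0},{"tx":-70,"ty":0,"tz":-72,"roll":0},{"tx":-70,"ty":0,"tz":-72,"roll":0}]' | grep -E "posi|force"; python3 -m inch '[{"tx":10,"ty":0,"tz":0,"roll":0},{"tx":21,"ty":0,"tz":0,"roll":0},{"tx":27,"ty":0,"tz":14,"roll":0},{"tx":33,"ty":0,"tz":28,"roll":0},{"tx":42,"ty":0,"tz":45,"roll":0},{"tx":52,"ty":0,"tz":60,"roll":0}]'; python3 -c "
from h import *
lidang(['scene'])"
```

```text
position: [0.3924, -0.2274, 0.1144]
wrist_force: [0.4, -0.3, 0.7]
finger_force: 0.0
time_s: 21.12
position: [0.4451, -0.2274, 0.1758]
tool_rot: [[-0.017, 1.0, 0.001], [1.0, 0.017, -0.001], [-0.001, 0.001, -1.0]]
wrist_force: [-0.8, -0.8, 0.1]
gripper_width: 0.0009
finger_force: 0.0
scene [(np.float64(0.9604729917281963), np.float64(0.36)), (np.float64(0.9700454366971448), np.float64(0.34)), (np.float64(0.972027972027972), np.float64(0.32))]
```

```bash
python3 -m inch '[{"tx":-10,"ty":0,"tz":20,"roll":0},{"tx":-60,"ty":0,"tz":20,"roll":0},{"tx":-60,"ty":0,"tz":-30,"roll":0},{"tx":-60,"ty":0,"tz":-70,"roll":0},{"tx":-60,"ty":0,"tz":-70,"roll":0}]' | grep -E "posi|force"; python3 -m inch '[{"tx":15,"ty":0,"tz":0,"roll":0},{"tx":25,"ty":0,"tz":0,"roll":0},{"tx":32,"ty":0,"tz":2,"roll":0},{"tx":38,"ty":0,"tz":6,"roll":0},{"tx":44,"ty":0,"tz":12,"roll":0},{"tx":50,"ty":0,"tz":20,"roll":0},{"tx":50,"ty":0,"tz":20,"roll":0}]'; python3 -c "
from h import *
lidang(['scene'])"
```

```text
position: [0.3825, -0.2256, 0.1023]
wrist_force: [-1.1, 0.2, 0.2]
finger_force: 0.0
time_s: 22.68
position: [0.4257, -0.2271, 0.1238]
tool_rot: [[-0.018, 1.0, -0.018], [1.0, 0.018, 0.001], [0.001, -0.018, -1.0]]
wrist_force: [-30.6, -4.5, 14.8]
gripper_width: 0.0006
finger_force: 16.2
scene [(np.float64(0.9662424503882657), np.float64(0.42)), (np.float64(0.9689305570696609), np.float64(0.38)), (np.float64(0.973531170172292), np.float64(0.4))]
```

```bash
python3 -m inch '[{"tx":11,"ty":0,"tz":22,"roll":0},{"tx":24,"ty":0,"tz":43,"roll":0},{"tx":39,"ty":0,"tz":63,"roll":0},{"tx":56,"ty":0,"tz":81,"roll":0},{"tx":56,"ty":0,"tz":81,"roll":0}]'; python3 -c "
from h import *
lidang(['scene'])"
```

```text
time_s: 23.35
position: [0.4891, -0.2275, 0.2082]
tool_rot: [[-0.017, 1.0, -0.002], [1.0, 0.017, -0.002], [-0.002, -0.002, -1.0]]
wrist_force: [-9.2, 1.1, 8.4]
gripper_width: 0.0007
finger_force: 4.8
scene [(np.float64(0.9669752791829722), np.float64(0.8)), (np.float64(0.9697519950303436), np.float64(0.82)), (np.float64(0.9703873525337918), np.float64(0.84))]
```

```bash
python3 -m inch '[{"tx":25,"ty":0,"tz":21,"roll":0},{"tx":57,"ty":0,"tz":40,"roll":0},{"tx":91,"ty":0,"tz":54,"roll":0},{"tx":122,"ty":1,"tz":62,"roll":0},{"tx":148,"ty":1,"tz":66,"roll":0},{"tx":168,"ty":1,"tz":67,"roll":0},{"tx":182,"ty":1,"tz":67,"roll":0},{"tx":182,"ty":1,"tz":67,"roll":0}]'; python3 -c "
from h import *
lidang(['scene'])"
```

```text
time_s: 24.4
position: [0.6729, -0.2258, 0.2714]
tool_rot: [[-0.018, 1.0, -0.0], [1.0, 0.018, 0.0], [0.0, -0.0, -1.0]]
wrist_force: [0.0, -0.2, -0.3]
gripper_width: 0.0006
finger_force: 0.0
scene [(np.float64(0.9223856209150327), np.float64(1.62)), (np.float64(0.9310545360558283), np.float64(1.66)), (np.float64(0.9446767449340624), np.float64(1.64))]
```

```bash
python3 -m inch '[{"tx":-50,"ty":-30,"tz":10,"roll":0},{"tx":-100,"ty":-60,"tz":20,"roll":0},{"tx":-118,"ty":-84,"tz":25,"roll":0},{"tx":-118,"ty":-84,"tz":25,"roll":0},{"tx":-118,"ty":-84,"tz":25,"roll":0}]' 1; cat >>h.py <<'E'
def sherds(im,n,c,ztop,poly):
    """orange blobs inside world polygon; prints pose"""
    hsv=cv2.cvtColor(im,cv2.COLOR_BGR2HSV)
    m=((hsv[...,0]<20)|(hsv[...,0]>172))&(hsv[...,1]>90)&(hsv[...,2]>25)
    pm=np.zeros(m.shape,np.uint8);P=np.array([w2p(n,p,c) for p in poly]).round().astype(np.int32)
    cv2.fillPoly(pm,[P],1); m=(m&(pm>0)).astype(np.uint8)*255
    m=cv2.morphologyEx(m,cv2.MORPH_OPEN,np.ones((3,3)))
    out=[]
    for k in cv2.findContours(m,cv2.RETR_EXTERNAL,cv2.CHAIN_APPROX_NONE)[0]:
        if cv2.contourArea(k)<120: continue
        pts=np.array([p2w(n,u,v,ztop,c)[:2] for u,v in k[:,0]],np.float32)*1000
        (cx,cy),(w,h),a=cv2.minAreaRect(pts)
        if w<h: w,h=h,w;a+=90
        a=(a+90)%180-90
        out.append((cx,cy,w,h,a)); print(n,"c (%.0f,%.0f) %.0fx%.0f long-axis %.0f deg"%out[-1],"px",k[:,0].mean(0).round())
    return out
def boxpoly(z=.03): return [np.append(LR@[x,y]+LO,z) for x,y in((.1,.18),(.1,-.18),(-.1,-.18),(-.1,.18))]
DO=np.array([.5682,.2758]);b=np.radians(-1.69);DR=np.array([[np.cos(b),-np.sin(b)],[np.sin(b),np.cos(b)]])
def deckpoly(z=.09): return [np.append(DR@[x,y]+DO,z) for x,y in((.1,.11),(.1,-.11),(-.1,-.11),(-.1,.11))]
E
python3 -c "
from h import *
st()
for n in('wrist','top'):
  c=ctrl.get_calibration(n);im=ctrl.snapshot(n);cv2.imwrite('pics/b_%s.png'%n,im);sherds(im,n,c,.022,boxpoly())"
```

```text
time_s: 25.08
position: [0.5543, -0.3096, 0.297]
tool_rot: [[-0.017, 1.0, 0.0], [1.0, 0.017, 0.0], [0.0, 0.0, -1.0]]
wrist_force: [0.7, -0.1, -0.6]
gripper_width: 0.0458
finger_force: 0.0
t 25.07 pos [ 554.3 -309.6  297. ] yaw_y 0.9 F [ 0.7 -0.1 -0.6] w 0.0458 ff 0.0 q [-0.69  0.38  1.13  0.    1.63 -0.7 ]
wrist c (571,-299) 163x45 long-axis 0 deg px [292. 171.]
top c (544,-300) 108x44 long-axis 2 deg px [380. 219.]
top c (630,-305) 42x35 long-axis -3 deg px [379. 190.]
```

View pics/b_wrist.png

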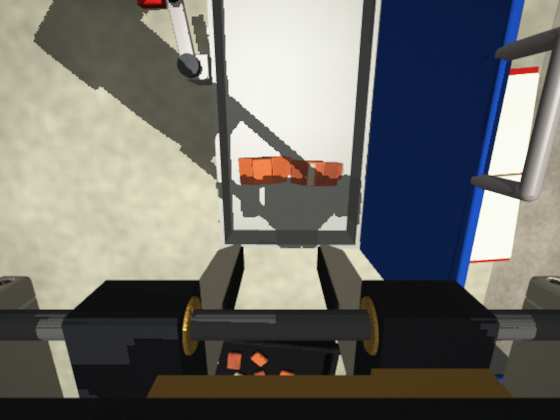

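```bash
python3 -c "
from h import *
im=cv2.imread('pics/b_wrist.png');c=ctrl.get_calibration('wrist')
for u,v in((264,169),(316,172),(238,170),(290,172),(343,174)): print(u,p2w('wrist',u,v,.024 if u in(264,316) else .008,c).round(3))
hsv=cv2.cvtColor(im,cv2.COLOR_BGR2HSV)
for lo,hi in((230,289),(293,350)):
  m=np.zeros(im.shape[:2],np.uint8);s=hsv[150:195,lo:hi];m[150:195,lo:hi]=(((s[...,0]<20)|(s[...,0]>172))&(s[...,1]>90)&(s[...,2]>25))*255
  k=np.argwhere(m)[:,::-1];print(k.min(0),k.max(0))
  pts=np.array([p2w('wrist',u,v,.018,c)[:2] for u,v in k],np.float32)*1000;print(cv2.minAreaRect(pts))
cv2.imwrite('pics/z.png',cv2.resize(im[145:200,225:355],(780,330),interpolation=cv2.INTER_CUBIC))
"
```

```text
264 [ 0.53  -0.296  0.024]
316 [ 0.612 -0.299  0.024]
238 [ 0.486 -0.301  0.008]
290 [ 0.572 -0.302  0.008]
343 [ 0.659 -0.304  0.008]
[238 156] [288 184]
((529.1448974609375, -299.16290283203125), (79.4075927734375, 43.26301574707031), 3.8812904357910156)
[293 160] [342 185]
((614.5051879882812, -301.892578125), (39.09681701660156, 78.91924285888672), 88.68933868408203)
```

View pics/z.png

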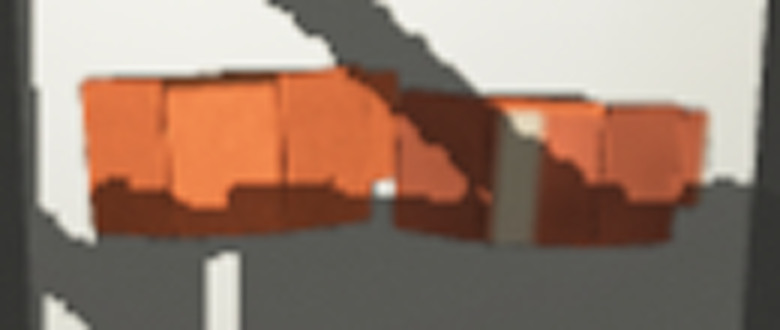

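```bash
python3 -m inch '[{"tx":-5,"ty":3,"tz":0,"roll":-10},{"tx":-10,"ty":6,"tz":-30,"roll":-20},{"tx":-15,"ty":9,"tz":-60,"roll":-30},{"tx":-20,"ty":11,"tz":-90,"roll":-40},{"tx":-25,"ty":11,"tz":-120,"roll":-50},{"tx":-25,"ty":11,"tz":-150,"roll":-60},{"tx":-25,"ty":11,"tz":-170,"roll":-70},{"tx":-25,"ty":11,"tz":-190,"roll":-80}]' 0.6 >/dev/null; python3 -m inch '[{"tx":0,"ty":0,"tz":-30,"roll":-7},{"tx":0,"ty":0,"tz":-30,"roll":-7},{"tx":0,"ty":0,"tz":-30,"roll":-7}]'; python3 -c "
from h import *
st()"
```

```text
time_s: 26.55
position: [0.5301, -0.299, 0.0775]
tool_rot: [[0.997, 0.072, 0.001], [0.072, -0.997, -0.0], [0.001, 0.0, -1.0]]
wrist_force: [-0.4, 0.2, 0.7]
gripper_width: 0.074
finger_force: 0.0
t 26.55 pos [ 530.1 -299.    77.5] yaw_y -85.8 F [-0.4  0.2  0.7] w 0.0740 ff 0.0 q [-0.7   0.46  1.55  0.    1.13  0.8 ]
```

```bash
python3 -m inch '[{"tx":0,"ty":0,"tz":-35,"roll":0},{"tx":0,"ty":0,"tz":-58,"roll":0},{"tx":0,"ty":0,"tz":-66,"roll":0},{"tx":0,"ty":0,"tz":-70,"roll":0},{"tx":0,"ty":0,"tz":-70,"roll":0}]'|grep -E "posi|force"; python3 -m inch '[{"tx":0,"ty":0,"tz":0,"roll":0},{"tx":0,"ty":0,"tz":0,"roll":0},{"tx":0,"ty":0,"tz":0,"roll":0},{"tx":0,"ty":0,"tz":0,"roll":0},{"tx":0,"ty":0,"tz":0,"roll":0},{"tx":0,"ty":0,"tz":0,"roll":0}]' -1
```

```text
position: [0.5299, -0.2997, 0.0078]
wrist_force: [-0.3, -0.0, 0.6]
finger_force: 0.0
time_s: 27.92
position: [0.5292, -0.2992, 0.0068]
tool_rot: [[0.998, 0.069, -0.0], [0.069, -0.998, 0.0], [-0.0, -0.0, -1.0]]
wrist_force: [-0.2, -0.7, -0.0]
gripper_width: 0.0192
finger_force: 0.0
```

```bash
python3 -m inch '[{"tx":0,"ty":0,"tz":0,"roll":0},{"tx":0,"ty":0,"tz":0,"roll":0},{"tx":0,"ty":0,"tz":0,"roll":0},{"tx":0,"ty":0,"tz":0,"roll":0},{"tx":0,"ty":0,"tz":0,"roll":0},{"tx":0,"ty":0,"tz":-4,"roll":0},{"tx":0,"ty":0,"tz":-8,"roll":0},{"tx":0,"ty":0,"tz":-12,"roll":0}]' 0.6|grep -E "posi|force|wid"; python3 -m inch '[{"tx":0,"ty":0,"tz":-2,"roll":0},{"tx":0,"ty":0,"tz":-2,"roll":0}]'|grep -E "posi|force"; python3 -m inch '[{"tx":0,"ty":0,"tz":0,"roll":0},{"tx":0,"ty":0,"tz":0,"roll":0},{"tx":0,"ty":0,"tz":0,"roll":0},{"tx":0,"ty":0,"tz":0,"roll":0},{"tx":0,"ty":0,"tz":0,"roll":0},{"tx":0,"ty":0,"tz":0,"roll":0}]' -1
```

```text
position: [0.5291, -0.2991, -0.0056]
wrist_force: [-0.1, 0.4, -0.4]
gripper_width: 0.0746
finger_force: 0.0
position: [0.5291, -0.2991, -0.0074]
wrist_force: [0.3, -0.4, -0.2]
finger_force: 0.0
time_s: 29.92
position: [0.5294, -0.2994, -0.007]
tool_rot: [[0.998, 0.069, 0.0], [0.069, -0.998, -0.0], [0.0, 0.0, -1.0]]
wrist_force: [0.2, -1.0, 0.5]
gripper_width: 0.0413
finger_force: 30.0
```

```bash
python3 -m inch '[{"tx":0,"ty":0,"tz":20,"roll":0},{"tx":0,"ty":0,"tz":60,"roll":0},{"tx":0,"ty":0,"tz":115,"roll":0},{"tx":0,"ty":0,"tz":170,"roll":0},{"tx":0,"ty":25,"tz":220,"roll":0},{"tx":0,"ty":60,"tz":255,"roll":0},{"tx":0,"ty":110,"tz":260,"roll":0},{"tx":0,"ty":165,"tz":260,"roll":0}]' | grep -E "posi|force|wid"; python3 -m inch '[{"tx":0,"ty":50,"tz":0,"roll":0},{"tx":0,"ty":105,"tz":0,"roll":-3},{"tx":0,"ty":160,"tz":0,"roll":-6},{"tx":-4,"ty":215,"tz":0,"roll":-6},{"tx":-8,"ty":270,"tz":0,"roll":-6},{"tx":-8,"ty":325,"tz":0,"roll":-6},{"tx":-8,"ty":375,"tz":0,"roll":-6},{"tx":-8,"ty":404,"tz":0,"roll":-6}]' ; python3 -m inch '[{"tx":0,"ty":0,"tz":-50,"roll":0},{"tx":0,"ty":0,"tz":-100,"roll":0},{"tx":0,"ty":0,"tz":-140,"roll":0},{"tx":0,"ty":0,"tz":-165,"roll":0},{"tx":0,"ty":0,"tz":-165,"roll":0}]'
```

```text
position: [0.5293, -0.1332, 0.2535]
wrist_force: [0.4, 1.0, -1.6]
gripper_width: 0.0418
finger_force: 30.0
time_s: 31.92
position: [0.5203, 0.2723, 0.2523]
tool_rot: [[0.999, -0.033, -0.001], [-0.033, -0.999, 0.0], [-0.001, -0.0, -1.0]]
wrist_force: [0.5, 0.0, -0.4]
gripper_width: 0.0412
finger_force: 30.0
time_s: 32.55
position: [0.5191, 0.2692, 0.0854]
tool_rot: [[0.999, -0.036, -0.006], [-0.036, -0.999, -0.002], [-0.006, 0.002, -1.0]]
wrist_force: [-0.7, 0.0, -0.8]
gripper_width: 0.0414
finger_force: 30.0
```

```bash
python3 -m inch '[{"tx":0,"ty":0,"tz":-8,"roll":0},{"tx":0,"ty":0,"tz":-14,"roll":0},{"tx":0,"ty":0,"tz":-18,"roll":0},{"tx":0,"ty":0,"tz":-19,"roll":0},{"tx":0,"ty":0,"tz":-19,"roll":0}]'|grep -E "posi|force|wid"; python3 -m inch '[{"tx":0,"ty":0,"tz":0,"roll":0},{"tx":0,"ty":0,"tz":0,"roll":0},{"tx":0,"ty":0,"tz":0,"roll":0},{"tx":0,"ty":0,"tz":0,"roll":0},{"tx":0,"ty":0,"tz":20,"roll":0},{"tx":0,"ty":0,"tz":70,"roll":0},{"tx":0,"ty":0,"tz":125,"roll":0},{"tx":0,"ty":0,"tz":185,"roll":0}]' 0.4 | grep -E "posi|force|wid"; python3 -m inch '[{"tx":0,"ty":-50,"tz":10,"roll":0},{"tx":0,"ty":-105,"tz":10,"roll":0},{"tx":0,"ty":-160,"tz":10,"roll":0},{"tx":0,"ty":-215,"tz":10,"roll":0},{"tx":0,"ty":-270,"tz":10,"roll":0},{"tx":0,"ty":-325,"tz":10,"roll":0},{"tx":0,"ty":-375,"tz":10,"roll":0},{"tx":0,"ty":-375,"tz":10,"roll":0}]' 0.6|grep -E "time|posi|force|wid"; python3 -c "
from h import *
for n,z,p in(('top',.098,deckpoly()),('wrist',.022,boxpoly()),('top',.022,boxpoly())):
  c=ctrl.get_calibration(n);im=ctrl.snapshot(n);sherds(im,n,c,z,p)"
```

```text
position: [0.5214, 0.2698, 0.0691]
wrist_force: [0.7, -0.3, -0.9]
gripper_width: 0.0417
finger_force: 30.0
position: [0.5207, 0.2696, 0.2552]
wrist_force: [1.6, -0.7, -0.4]
gripper_width: 0.0652
finger_force: 0.0
time_s: 35.17
position: [0.521, -0.1086, 0.2635]
wrist_force: [1.6, 0.7, -0.3]
gripper_width: 0.0741
finger_force: 0.0
top c (522,268) 82x44 long-axis -1 deg px [177. 231.]
wrist c (628,-269) 81x42 long-axis -7 deg px [396. 100.]
```

```bash
python3 -m inch '[{"tx":15,"ty":-50,"tz":-20,"roll":0},{"tx":32,"ty":-105,"tz":-40,"roll":0},{"tx":50,"ty":-157,"tz":-60,"roll":0},{"tx":50,"ty":-157,"tz":-60,"roll":0},{"tx":50,"ty":-157,"tz":-60,"roll":0}]'|grep -E "time|posi|force|wid"; python3 -c "
from h import *
st()
for n,z,p in(('wrist',.026,boxpoly()),('wrist',.016,boxpoly()),('top',.022,boxpoly())):
  c=ctrl.get_calibration(n);im=ctrl.snapshot(n);sherds(im,n,c,z,p)
  if n=='wrist':cv2.imwrite('pics/w7.png',im)"
```

```text
time_s: 35.95
position: [0.5715, -0.2604, 0.2038]
wrist_force: [-0.8, 0.1, 0.6]
gripper_width: 0.0747
finger_force: 0.0
t 35.95 pos [ 571.5 -260.4  203.8] yaw_y -92.0 F [-0.8  0.1  0.6] w 0.0747 ff 0.0 q [-0.61  0.4   1.32  0.    1.42  1.  ]
wrist c (603,-267) 38x26 long-axis 83 deg px [286. 165.]
wrist c (645,-271) 48x39 long-axis -2 deg px [289. 130.]
wrist c (629,-271) 82x39 long-axis -7 deg px [288. 145.]
```

```bash
python3 -m inch '[{"tx":50,"ty":-9,"tz":-10,"roll":-5},{"tx":56,"ty":-10,"tz":-60,"roll":-5},{"tx":56,"ty":-10,"tz":-115,"roll":-5},{"tx":56,"ty":-10,"tz":-160,"roll":-5},{"tx":56,"ty":-10,"tz":-190,"roll":-5},{"tx":56,"ty":-10,"tz":-205,"roll":-5},{"tx":56,"ty":-10,"tz":-211,"roll":-5},{"tx":56,"ty":-10,"tz":-211,"roll":-5}]'|grep -E "posi|force|wid"; python3 -m inch '[{"tx":0,"ty":0,"tz":0,"roll":0},{"tx":0,"ty":0,"tz":0,"roll":0},{"tx":0,"ty":0,"tz":0,"roll":0},{"tx":0,"ty":0,"tz":0,"roll":0},{"tx":0,"ty":0,"tz":0,"roll":0},{"tx":0,"ty":0,"tz":0,"roll":0}]' -1
```

```text
position: [0.628, -0.2723, -0.006]
wrist_force: [-1.6, -0.4, -0.2]
gripper_width: 0.0745
finger_force: 0.0
time_s: 37.85
position: [0.6273, -0.2723, -0.007]
tool_rot: [[0.992, -0.123, 0.0], [-0.123, -0.992, -0.0], [0.0, 0.0, -1.0]]
wrist_force: [-0.1, 0.1, 1.6]
gripper_width: 0.0378
finger_force: 30.0
```

```bash
python3 -m inch '[{"tx":0,"ty":0,"tz":20,"roll":0},{"tx":0,"ty":0,"tz":60,"roll":0},{"tx":0,"ty":0,"tz":115,"roll":0},{"tx":0,"ty":0,"tz":170,"roll":0},{"tx":0,"ty":25,"tz":220,"roll":0},{"tx":0,"ty":60,"tz":258,"roll":0},{"tx":0,"ty":110,"tz":265,"roll":0},{"tx":0,"ty":165,"tz":265,"roll":0}]' | grep -E "posi|force|wid"; python3 -m inch '[{"tx":0,"ty":50,"tz":0,"roll":0},{"tx":0,"ty":105,"tz":0,"roll":2},{"tx":0,"ty":160,"tz":0,"roll":5},{"tx":-5,"ty":215,"tz":0,"roll":5},{"tx":-10,"ty":270,"tz":0,"roll":5},{"tx":-10,"ty":325,"tz":0,"roll":5},{"tx":-10,"ty":373,"tz":0,"roll":5},{"tx":-10,"ty":373,"tz":0,"roll":5}]' ; python3 -m inch '[{"tx":0,"ty":0,"tz":-50,"roll":0},{"tx":0,"ty":0,"tz":-100,"roll":0},{"tx":0,"ty":0,"tz":-140,"roll":0},{"tx":0,"ty":0,"tz":-170,"roll":0},{"tx":0,"ty":0,"tz":-170,"roll":0}]'
```

```text
position: [0.6275, -0.1064, 0.2607]
wrist_force: [0.7, 0.8, -1.0]
gripper_width: 0.0376
finger_force: 30.0
time_s: 39.85
position: [0.6161, 0.2697, 0.2587]
tool_rot: [[1.0, -0.031, 0.0], [-0.031, -1.0, 0.001], [0.0, -0.001, -1.0]]
wrist_force: [-0.6, -0.4, -1.0]
gripper_width: 0.0375
finger_force: 30.0
time_s: 40.48
position: [0.6154, 0.2642, 0.0858]
tool_rot: [[0.999, -0.037, -0.005], [-0.037, -0.999, -0.002], [-0.005, 0.002, -1.0]]
wrist_force: [0.4, -0.2, -0.7]
gripper_width: 0.0372
finger_force: 30.0
```

Place, release, withdraw and verify both deck and box.

```bash
python3 -m inch '[{"tx":0,"ty":0,"tz":-8,"roll":0},{"tx":0,"ty":0,"tz":-14,"roll":0},{"tx":0,"ty":0,"tz":-18,"roll":0},{"tx":0,"ty":0,"tz":-19,"roll":0},{"tx":0,"ty":0,"tz":-19,"roll":0}]'|grep -E "posi|force|wid"; python3 -m inch '[{"tx":0,"ty":0,"tz":0,"roll":0},{"tx":0,"ty":0,"tz":0,"roll":0},{"tx":0,"ty":0,"tz":0,"roll":0},{"tx":0,"ty":0,"tz":0,"roll":0},{"tx":0,"ty":0,"tz":20,"roll":0},{"tx":0,"ty":0,"tz":70,"roll":0},{"tx":0,"ty":0,"tz":125,"roll":0},{"tx":0,"ty":0,"tz":185,"roll":0}]' 0.4 | grep -E "posi|force|wid"; python3 -m inch '[{"tx":0,"ty":-50,"tz":10,"roll":0},{"tx":0,"ty":-105,"tz":10,"roll":0},{"tx":0,"ty":-160,"tz":10,"roll":0},{"tx":0,"ty":-215,"tz":10,"roll":0},{"tx":-20,"ty":-270,"tz":10,"roll":0},{"tx":-40,"ty":-325,"tz":10,"roll":0},{"tx":-60,"ty":-375,"tz":10,"roll":0},{"tx":-80,"ty":-420,"tz":10,"roll":0}]' -1|grep -E "time|posi|force|wid"; python3 -c "
from h import *
st()
for n,z,p in(('top',.098,deckpoly()),('wrist',.022,boxpoly()),('top',.022,boxpoly())):
  c=ctrl.get_calibration(n);im=ctrl.snapshot(n);sherds(im,n,c,z,p);print('poly',n,[w2p(n,q,c).round() for q in p])
lidang()
c=ctrl.get_calibration('scene');im=ctrl.snapshot('scene');sherds(im,'scene',c,.095,deckpoly())"
```

```text
position: [0.6173, 0.2659, 0.069]
wrist_force: [0.9, -0.4, -1.1]
gripper_width: 0.0369
finger_force: 30.0
position: [0.6168, 0.2656, 0.2551]
wrist_force: [0.5, 0.1, -0.5]
gripper_width: 0.0649
finger_force: 0.0
time_s: 43.1
position: [0.5364, -0.156, 0.264]
wrist_force: [-0.2, -0.0, -0.5]
gripper_width: 0.0004
finger_force: 0.0
t 43.10 pos [ 536.4 -156.   264. ] yaw_y -92.1 F [-0.2 -0.  -0.5] w 0.0004 ff 0.0 q [-0.48  0.24  1.4  -0.    1.5   1.12]
top c (522,269) 82x41 long-axis 0 deg px [177. 231.]
top c (636,266) 42x39 long-axis -1 deg px [178. 189.]
poly top [array([137., 177.]), array([216., 178.]), array([214., 250.]), array([134., 249.])]
poly wrist [array([190.,  88.]), array([461.,  73.]), array([444., 217.]), array([208., 228.])]
poly top [array([291., 180.]), array([414., 175.]), array([419., 245.]), array([293., 249.])]
scene [(np.float64(0.9242081447963801), np.float64(1.62)), (np.float64(0.929437564499484), np.float64(1.66)), (np.float64(0.9465422965583788), np.float64(1.64))]
top [(np.float64(0.6049127640036731), np.float64(1.66)), (np.float64(0.644703497212367), np.float64(1.62)), (np.float64(0.6472611152051093), np.float64(1.64))]
scene c (635,262) 73x42 long-axis -28 deg px [394. 189.]
scene c (533,266) 92x61 long-axis -4 deg px [361. 171.]
```

```bash
python3 -m inch '[{"tx":0,"ty":-10,"tz":10,"roll":10},{"tx":0,"ty":-20,"tz":20,"roll":20},{"tx":0,"ty":-30,"tz":30,"roll":30},{"tx":0,"ty":-40,"tz":40,"roll":40},{"tx":10,"ty":-50,"tz":50,"roll":50},{"tx":20,"ty":-60,"tz":60,"roll":60},{"tx":40,"ty":-67,"tz":70,"roll":70},{"tx":60,"ty":-68,"tz":80,"roll":80}]' -0.2 >/dev/null; python3 -m inch '[{"tx":30,"ty":0,"tz":0,"roll":10},{"tx":60,"ty":0,"tz":0,"roll":13},{"tx":98,"ty":0,"tz":0,"roll":13},{"tx":98,"ty":0,"tz":0,"roll":13},{"tx":98,"ty":0,"tz":0,"roll":13}]'; python3 -c "
from h import *
st()
th=1.64
c=ctrl.get_calibration('wrist');im=ctrl.snapshot('wrist');cv2.imwrite('pics/w8.png',im)
B=lidpt(.248,0,.004,th);print(B,w2p('wrist',B,c),[w2p('wrist',lidpt(.248,y,.004,th),c).round() for y in(.04,-.04)])"
```

```text
time_s: 45.02
position: [0.6953, -0.2208, 0.3434]
tool_rot: [[-0.019, 1.0, -0.001], [1.0, 0.019, 0.0], [0.0, -0.001, -1.0]]
wrist_force: [-0.7, 0.1, -0.2]
gripper_width: 0.0372
finger_force: 0.0
t 45.02 pos [ 695.3 -220.8  343.4] yaw_y 1.1 F [-0.7  0.1 -0.2] w 0.0372 ff 0.0 q [-0.46  0.59  0.69 -0.    1.86 -0.48]
[ 0.69443106 -0.22445768  0.31912979] [277.60039381 238.15157507] [array([278., 188.]), array([277., 284.])]
```

```bash
python3 -c "
import cv2
im=cv2.cvtColor(cv2.imread('pics/w8.png'),cv2.COLOR_BGR2GRAY);h=cv2.cvtColor(cv2.imread('pics/w8.png'),cv2.COLOR_BGR2HSV)
for r in(205,220): print(list(im[r,230:340:4]))
print(list(im[150:260:5,278]))
cv2.imwrite('pics/w8c.png',im)"
```

```text
[np.uint8(189), np.uint8(190), np.uint8(153), np.uint8(71), np.uint8(71), np.uint8(71), np.uint8(70), np.uint8(70), np.uint8(71), np.uint8(159), np.uint8(17), np.uint8(106), np.uint8(164), np.uint8(153), np.uint8(76), np.uint8(78), np.uint8(77), np.uint8(73), np.uint8(71), np.uint8(31), np.uint8(120), np.uint8(122), np.uint8(123), np.uint8(122), np.uint8(121), np.uint8(121), np.uint8(123), np.uint8(123)]
[np.uint8(182), np.uint8(183), np.uint8(183), np.uint8(183), np.uint8(184), np.uint8(184), np.uint8(183), np.uint8(183), np.uint8(184), np.uint8(71), np.uint8(18), np.uint8(55), np.uint8(68), np.uint8(66), np.uint8(59), np.uint8(76), np.uint8(77), np.uint8(79), np.uint8(77), np.uint8(35), np.uint8(115), np.uint8(119), np.uint8(120), np.uint8(164), np.uint8(240), np.uint8(240), np.uint8(236), np.uint8(230)]
[np.uint8(79), np.uint8(79), np.uint8(79), np.uint8(55), np.uint8(31), np.uint8(49), np.uint8(49), np.uint8(68), np.uint8(68), np.uint8(67), np.uint8(68), np.uint8(164), np.uint8(163), np.uint8(67), np.uint8(68), np.uint8(67), np.uint8(66), np.uint8(67), np.uint8(67), np.uint8(67), np.uint8(68), np.uint8(67)]
```

View pics/w8.png

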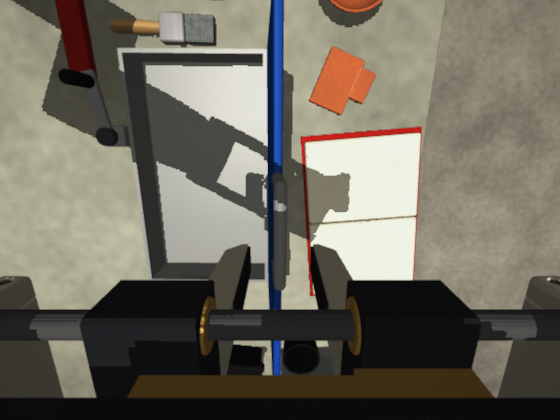

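```bash
python3 -m inch '[{"tx":0,"ty":-3,"tz":-20,"roll":0},{"tx":0,"ty":-3,"tz":-45,"roll":0},{"tx":0,"ty":-3,"tz":-60,"roll":0},{"tx":0,"ty":-3,"tz":-60,"roll":0}]'|grep -E "posi|force|wid"; python3 -m inch '[{"tx":0,"ty":0,"tz":0,"roll":0},{"tx":0,"ty":0,"tz":0,"roll":0},{"tx":0,"ty":0,"tz":0,"roll":0},{"tx":0,"ty":0,"tz":0,"roll":0},{"tx":0,"ty":0,"tz":0,"roll":0}]' -1; python3 -c "
from h import *
lidang(['scene'])"
```

```text
position: [0.6943, -0.2249, 0.2834]
wrist_force: [0.4, -0.2, -0.0]
gripper_width: 0.0373
finger_force: 0.0
time_s: 46.2
position: [0.6954, -0.2253, 0.2845]
tool_rot: [[-0.017, 1.0, 0.001], [1.0, 0.017, -0.0], [-0.001, 0.001, -1.0]]
wrist_force: [0.5, -0.0, 3.1]
gripper_width: 0.0092
finger_force: 30.0
scene [(np.float64(0.9205202312138728), np.float64(1.62)), (np.float64(0.9327551614782215), np.float64(1.66)), (np.float64(0.9431364981345683), np.float64(1.64))]
```

```bash
python3 -m inch '[{"tx":-20,"ty":0,"tz":1,"roll":0},{"tx":-40,"ty":0,"tz":0,"roll":0},{"tx":-76,"ty":-1,"tz":-5,"roll":0},{"tx":-112,"ty":-1,"tz":-16,"roll":0},{"tx":-145,"ty":-2,"tz":-32,"roll":0},{"tx":-176,"ty":-2,"tz":-53,"roll":0},{"tx":-176,"ty":-2,"tz":-53,"roll":0}]'; python3 -c "
from h import *
lidang(['scene'])"
```

```text
time_s: 47.12
position: [0.5158, -0.2267, 0.2291]
tool_rot: [[-0.015, 1.0, -0.005], [1.0, 0.015, 0.002], [0.002, -0.005, -1.0]]
wrist_force: [-3.8, 1.3, 0.1]
gripper_width: 0.009
finger_force: 30.0
scene [(np.float64(0.9663610015679194), np.float64(0.88)), (np.float64(0.9675485344499429), np.float64(0.86)), (np.float64(0.9688558210521295), np.float64(0.84))]
```

```bash
python3 -m inch '[{"tx":-27,"ty":0,"tz":-25,"roll":0},{"tx":-51,"ty":0,"tz":-54,"roll":0},{"tx":-69,"ty":0,"tz":-86,"roll":0},{"tx":-83,"ty":-1,"tz":-121,"roll":0},{"tx":-91,"ty":-1,"tz":-157,"roll":0},{"tx":-93,"ty":-1,"tz":-185,"roll":0},{"tx":-94,"ty":-1,"tz":-192,"roll":0},{"tx":-94,"ty":-1,"tz":-192,"roll":0}]'; python3 -c "
from h import *
st();lidang(['scene'])"
```

```text
time_s: 48.18
position: [0.4246, -0.2275, 0.0384]
tool_rot: [[-0.017, 1.0, -0.003], [1.0, 0.017, 0.002], [0.002, -0.003, -1.0]]
wrist_force: [-6.1, 1.9, -2.9]
gripper_width: 0.009
finger_force: 30.0
t 48.17 pos [ 424.6 -227.5   38.4] yaw_y 1.0 F [-6.1  1.9 -2.9] w 0.0090 ff 30.0 q [-0.72  0.32  1.9  -0.    0.93 -0.74]
scene [(np.float64(0.9359823399558499), np.float64(0.04)), (np.float64(0.9478600306705702), np.float64(0.02)), (np.float64(0.975095097968851), np.float64(0.0))]
```

```bash
python3 -m inch '[{"tx":0,"ty":0,"tz":-3,"roll":0},{"tx":0,"ty":0,"tz":-5,"roll":0},{"tx":0,"ty":0,"tz":-5,"roll":0}]'; python3 -c "
from h import *
lidang(['scene'])"
```

```text
time_s: 48.6
position: [0.4247, -0.2277, 0.0366]
tool_rot: [[-0.018, 1.0, -0.002], [1.0, 0.018, 0.0], [0.0, -0.001, -1.0]]
wrist_force: [-13.3, 6.7, 20.5]
gripper_width: 0.0087
finger_force: 30.0
scene [(np.float64(0.9302165218590539), np.float64(0.04)), (np.float64(0.9427057921516694), np.float64(0.02)), (np.float64(0.9714839821864675), np.float64(0.0))]
```

```bash
python3 -m inch '[{"tx":0,"ty":0,"tz":5,"roll":0},{"tx":0,"ty":0,"tz":5,"roll":0},{"tx":0,"ty":0,"tz":5,"roll":0},{"tx":0,"ty":0,"tz":5,"roll":0},{"tx":0,"ty":0,"tz":25,"roll":0},{"tx":0,"ty":0,"tz":65,"roll":0},{"tx":0,"ty":0,"tz":110,"roll":0},{"tx":0,"ty":0,"tz":110,"roll":0}]' -0.4|grep -E "posi|force|wid"; python3 -m inch '[{"tx":0,"ty":35,"tz":0,"roll":9},{"tx":0,"ty":80,"tz":0,"roll":18},{"tx":1,"ty":125,"tz":0,"roll":26},{"tx":1,"ty":139,"tz":0,"roll":26},{"tx":1,"ty":139,"tz":0,"roll":26},{"tx":1,"ty":139,"tz":0,"roll":26}]' 0.1; python3 -c "
from h import *
st();lidang(['scene'])"
```

```text
position: [0.4274, -0.23, 0.1471]
wrist_force: [0.5, -0.2, -0.7]
gripper_width: 0.0278
finger_force: 0.0
time_s: 50.4
position: [0.4265, -0.0903, 0.1436]
tool_rot: [[-0.452, 0.892, -0.0], [0.892, 0.452, -0.001], [-0.0, -0.0, -1.0]]
wrist_force: [0.0, 0.6, 0.4]
gripper_width: 0.051
finger_force: 0.0
t 50.40 pos [426.5 -90.3 143.6] yaw_y 26.9 F [0.  0.6 0.4] w 0.0510 ff 0.0 q [-0.47  0.1   1.87 -0.    1.17 -0.93]
scene [(np.float64(0.9167912984364378), np.float64(0.04)), (np.float64(0.928694099058872), np.float64(0.02)), (np.float64(0.9566232663458817), np.float64(0.0))]
```

```bash
python3 -m inch '[{"tx":0,"ty":2,"tz":-25,"roll":0},{"tx":0,"ty":2,"tz":-50,"roll":0},{"tx":0,"ty":2,"tz":-58,"roll":0},{"tx":0,"ty":2,"tz":-58,"roll":0}]'|grep -E "posi|force"; python3 -m inch '[{"tx":0,"ty":0,"tz":0,"roll":0},{"tx":0,"ty":0,"tz":0,"roll":0},{"tx":0,"ty":0,"tz":0,"roll":0},{"tx":0,"ty":0,"tz":0,"roll":0},{"tx":0,"ty":0,"tz":0,"roll":0}]' -1
```

```text
position: [0.4261, -0.0878, 0.0857]
wrist_force: [0.4, -0.2, 0.3]
finger_force: 0.0
time_s: 51.58
position: [0.4264, -0.0872, 0.0861]
tool_rot: [[-0.453, 0.891, 0.0], [0.891, 0.453, -0.0], [-0.0, 0.0, -1.0]]
wrist_force: [0.2, 0.1, 1.7]
gripper_width: 0.0175
finger_force: 30.0
```

```bash
python3 -m inch '[{"tx":13,"ty":1,"tz":0,"roll":-10},{"tx":26,"ty":0,"tz":0,"roll":-20},{"tx":39,"ty":-3,"tz":0,"roll":-30},{"tx":51,"ty":-9,"tz":0,"roll":-40},{"tx":61,"ty":-16,"tz":0,"roll":-50},{"tx":71,"ty":-26,"tz":0,"roll":-60},{"tx":78,"ty":-36,"tz":0,"roll":-70},{"tx":84,"ty":-48,"tz":0,"roll":-80}]'|grep -E "posi|force|wid"; python3 -m inch '[{"tx":3,"ty":-13,"tz":0,"roll":-10},{"tx":4,"ty":-21,"tz":0,"roll":-16},{"tx":4,"ty":-21,"tz":0,"roll":-16}]'
```

```text
position: [0.5119, -0.1357, 0.0862]
wrist_force: [1.2, -0.8, 0.9]
gripper_width: 0.0173
finger_force: 30.0
time_s: 52.95
position: [0.5167, -0.1575, 0.0863]
tool_rot: [[0.935, 0.356, 0.005], [0.356, -0.935, -0.002], [0.004, 0.003, -1.0]]
wrist_force: [5.3, -1.7, -1.3]
gripper_width: 0.0172
finger_force: 30.0
```

Latch is back (about 0.05 rad). Release, withdraw clear, and check everything.

```bash
python3 -m inch '[{"tx":0,"ty":0,"tz":0,"roll":0},{"tx":0,"ty":0,"tz":0,"roll":0},{"tx":0,"ty":0,"tz":0,"roll":0},{"tx":0,"ty":0,"tz":0,"roll":0},{"tx":0,"ty":0,"tz":40,"roll":0},{"tx":0,"ty":0,"tz":90,"roll":0},{"tx":0,"ty":0,"tz":140,"roll":0},{"tx":0,"ty":0,"tz":160,"roll":0}]' 0|grep -E "posi|force|wid"; python3 -m inch '[{"tx":-30,"ty":-40,"tz":0,"roll":0},{"tx":-65,"ty":-90,"tz":0,"roll":0},{"tx":-100,"ty":-140,"tz":0,"roll":0},{"tx":-135,"ty":-190,"tz":0,"roll":0},{"tx":-170,"ty":-240,"tz":0,"roll":0},{"tx":-205,"ty":-290,"tz":0,"roll":0},{"tx":-240,"ty":-330,"tz":0,"roll":0},{"tx":-270,"ty":-350,"tz":0,"roll":0}]'|grep -E "time|posi|force";python3 -m inch '[{"tx":0,"ty":0,"tz":0,"roll":0},{"tx":0,"ty":0,"tz":0,"roll":0}]' >/dev/null;  python3 -c "
from h import *
st();lidang()
a=cv2.imread('pics/top0.png');im=ctrl.snapshot('top');c=ctrl.get_calibration('top');sherds(im,'top',c,.098,deckpoly())
# peg position: dark blob on lid
g=cv2.cvtColor(im,cv2.COLOR_BGR2HSV)
for I in(a,im):
  s=I[215:245,322:348].max(2); k=np.argwhere(s<45)[:,::-1]+[322,215]; print('peg px',k.mean(0),len(k),p2w('top',*k.mean(0),.125).round(4))
d=cv2.absdiff(a,im).max(2)
for nm,(u0,u1,v0,v1) in dict(brush=(268,286,205,264),gauge=(250,305,274,292),bowl=(232,272,117,155),big=(282,316,120,155),grey=(220,246,278,308)).items(): print(nm,(d[v0:v1,u0:u1]>40).mean().round(3))
f=ctrl.snapshot('scene');o=cv2.resize(f[190:250,290:360],None,fx=8,fy=8);print(o[340:420:4,270].sum(1))
"
```

```text
position: [0.5154, -0.1567, 0.2495]
wrist_force: [0.4, 0.5, -0.1]
gripper_width: 0.0464
finger_force: 0.0
time_s: 54.95
position: [0.2423, -0.508, 0.2454]
wrist_force: [-0.1, -0.3, -0.0]
finger_force: 0.0
t 55.20 pos [ 244.7 -505.6  245.8] yaw_y -69.1 F [ 0.4 -0.2 -1.1] w 0.0466 ff 0.0 q [-1.32  0.25  1.43  0.    1.46 -0.11]
scene [(np.float64(0.9027390742880446), np.float64(0.04)), (np.float64(0.9148863089922374), np.float64(0.02)), (np.float64(0.9422627892167268), np.float64(0.0))]
top [(np.float64(0.9280474040632054), np.float64(0.18)), (np.float64(0.9289612344749718), np.float64(0.0)), (np.float64(0.9304495335029687), np.float64(0.1))]
top c (522,268) 82x44 long-axis -1 deg px [177. 231.]
top c (636,266) 42x39 long-axis -1 deg px [178. 189.]
peg px [334.22222222 228.33333333] 9 [ 0.5163 -0.1561  0.125 ]
peg px [333.9 228.9] 10 [ 0.5148 -0.1552  0.125 ]
brush 0.0
gauge 0.0
bowl 0.0
big 0.0
grey 0.0
[ 85  85  85  87  88  87  86  86  88  98 111 154 193 219 242 246 251 251
 252 253]
```

```bash
python3 -c "
from cell import ctrl
print(ctrl.close_job())"
```

```text
the job is handed in; nothing more can be done
None
```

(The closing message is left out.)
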